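# Blow off the cork soles

## Task

Someone left the air valve partly open: shut it, lay every cork sole from the black mat centred in a lane of the bed, one per lane, toe towards the nozzle, then turn the valve to the yellow 60-degree mark for three seconds. With the air left at the mark, turn every sole end for end so that its heel faces the nozzle, wait three more seconds, shut the valve, and only then lay all the soles flat and side by side on the green mat, centred across its width. Cork dents, so grip the soles with no more than 40 N, and leave the hammer, jar and shoe last alone.

Things in the scene. Friction and masses are not known exactly. Their poses are not given: they have to be found in the camera images.
- station: Blow-off station, fixed: aluminium bed 360 (x) by 170 (y), 20 high, three blue lanes along y, 110 apart in x; along its +y edge a green manifold (y 86 to 122, 52 high) with a brass nozzle at the end of each lane; beyond it a brass ball valve in a pipe. Origin: centre of the bed's underside, at bench height; z up. Placed and turned anew in each run.
- lane1 (a point): Centre of lane 1 on the bed's top face (20 above the bench). A sole's origin belongs here, the sole lying along the station's y.
- lane2 (a point): Centre of lane 2 on the bed's top face (20 above the bench). A sole's origin belongs here, the sole lying along the station's y.
- lane3 (a point): Centre of lane 3 on the bed's top face (20 above the bench). A sole's origin belongs here, the sole lying along the station's y.
- lane1_head (a point): Point at the nozzle end of lane 1, 70 from its centre (station +y), on the bed's top; the sole's toe point is here in the first pass.
- lane2_head (a point): Point at the nozzle end of lane 2, 70 from its centre (station +y), on the bed's top; the sole's toe point is here in the first pass.
- lane3_head (a point): Point at the nozzle end of lane 3, 70 from its centre (station +y), on the bed's top; the sole's toe point is here in the first pass.
- lane1_tail (a point): Point at the far end of lane 1 from the nozzle, 70 from its centre (station -y), on the bed's top; the sole's toe point is here in the second pass.
- lane2_tail (a point): Point at the far end of lane 2 from the nozzle, 70 from its centre (station -y), on the bed's top; the sole's toe point is here in the second pass.
- lane3_tail (a point): Point at the far end of lane 3 from the nozzle, 70 from its centre (station -y), on the bed's top; the sole's toe point is here in the second pass.
- valve (a joint): Angle of the red valve lever (rad). 0 = shut, on its stop, lever along the station's +x; grows counter-clockwise seen from above; 1.571 = fully open, on the other stop, lever along the station's +y. The yellow mark is at 1.047 (60 degrees). Friction about 0.25 N m; it stays where it is left.
- valve_axis (a point): Point on the valve's vertical turning axis at the mid height of the lever (100 above the bench). Under the lever is a round black dial, radius 52, top 68 above the bench, with white lines at 0, 30 and 90 degrees and a broad yellow mark at 60.
- valve_grip (a point): Point on the red lever where it is best gripped, 65 out from the axis, at mid height (100 above the bench); x points outward along the lever. The lever is a bar 14 wide and 16 high, its tip 92 from the axis, with free room below and beside this point.
- supply_mat: Black rubber mat, 340 (x) by 190 (y), 4 thick, fixed; the soles start on it, lying flat and crosswise, toes roughly to its +y. Origin: centre of the underside. It may be on either side of the station.
- done_mat: Green mat for finished soles, 340 (x) by 190 (y), 4 thick, fixed. Origin: centre of the underside; it lies on the side of the station away from the black mat. Three soles fit crosswise (length along its y) side by side, 105 apart along its x.
- sole1: Cork shoe sole, cream top, dark round patch on the heel; 144 long, 28 thick, 60 to 130 g. Waist 36 wide with flat parallel sides from 40 behind to 16 ahead of the origin (grip here); round toe end 48 wide, heel end 40, each about 32 over its last 8. Origin: underside, at the waist; x points to the toe (tip 72 ahead, heel end 72 behind), z up. May be absent (None from the start).
- sole2: Cork shoe sole, cream top, dark round patch on the heel; 144 long, 28 thick, 60 to 130 g. Waist 36 wide with flat parallel sides from 40 behind to 16 ahead of the origin (grip here); round toe end 48 wide, heel end 40, each about 32 over its last 8. Origin: underside, at the waist; x points to the toe (tip 72 ahead, heel end 72 behind), z up. May be absent (None from the start).
- sole3: Cork shoe sole, cream top, dark round patch on the heel; 144 long, 28 thick, 60 to 130 g. Waist 36 wide with flat parallel sides from 40 behind to 16 ahead of the origin (grip here); round toe end 48 wide, heel end 40, each about 32 over its last 8. Origin: underside, at the waist; x points to the toe (tip 72 ahead, heel end 72 behind), z up. May be absent (None from the start).
- sole1_toe (a point): Point on the underside of sole 1, 70 ahead of its origin, at the toe.
- sole2_toe (a point): Point on the underside of sole 2, 70 ahead of its origin, at the toe.
- sole3_toe (a point): Point on the underside of sole 3, 70 ahead of its origin, at the toe.
- hammer: Bystander: a hammer lying on the bench. Leave alone.
- jar: Bystander: a closed jar, 64 across, 85 high. Leave alone.
- last: Bystander: a yellow plastic shoe last, about 190 long, up to 85 high, standing on the bench. Leave alone.

How it is judged:
By the outcome, as a careful person would: the job done as asked, in the order asked, and still so for the second after the job is handed in, with the robot touching nothing.
Of sole1, sole2, sole3 only 2 to 3 are there at a start; the rules pass over those that are not, and their reading is None.
At some moment in a run one of sole1, sole2, sole3 may be knocked a few centimetres aside while the robot is not near it.
It also fails if it takes over 210 s, if anything falls off the work surface, if the arm or the gripper's body presses on something with over 40 N, if the wrist force passes 120 N, or if a joint passes its speed limit or range.

## Robot

A 7-joint arm with a two-finger parallel gripper is mounted at the origin on the work surface. World frame = base frame: x ahead of the robot, y to its left, z up, the work surface at z = 0. Lengths are in mm, angles in rad, forces in N, time in s.
With the tool pointing down it reaches from about 400 to 875 mm from the base axis. Payload 4.4 kg.
Tool frame: the origin (TCP) lies between the finger pads; the fingertips stand 17 mm ahead of it and the grasp point (between the pads) lies 2 mm behind it; z points along the fingers, y is the line along which they close (so a half turn about z gives the same grasp; the last joint's range is limited). The gripper opens to 85 mm and grips with 20 to 120 N. Pads are 22 mm wide; open, the fingers measure 114 mm over their backs; the gripper's body (76 mm by 85 mm) begins 54 mm behind the grasp point. The pads swing forward as they close: fully open they stand 13 mm farther back than shut.
Start: joints at [-1.199, 0.628, 0.038, 1.517, -0.027, 0.996, -0.02], TCP at [275.546, 588.721, 248.313] pointing down, gripper open.
Joint ranges: [-3.06, 3.06], [-0.37, 2.12], [-1.25, 1.32], [0.18, 2.47], [-1.1, 4.24], [0.23, 1.98], [-2.94, 2.94]. Speed limits (rad/s): [2.57, 2.57, 3.14, 3.14, 3.14, 3.14, 3.14].

## Interface

Orientations are given as [roll, pitch, yaw] about the fixed x, y, z axes, in that order (R = Rz(yaw) Ry(pitch) Rx(roll)).
In Python, from cell import sensors, get_image, ctrl gives the robot as it stands.
- The arm moves only by the tool send_rows, never from a script. Its argument "series" is a list of rows, each a list of 3 entries, a list of its own where there are three numbers: the finger opening in mm, from 0 to 85.4, then the shift along the world's x, y, z in units of 60 mm (1.0 is 60 mm), then the turn, a rotation vector about the world's x, y, z in units of 5 degrees (1.0 is 5 degrees). A call has 1 to 8 rows; each row shifts and turns the commanded pose from where the row before left it; what a row does not reach is not made up. A row lasts 1/8 s, in which the tool goes at most 62.5 mm and 10.7 degrees, less where a joint would pass 70% of its speed; a pose out of reach is approached as far as the arm can. A call is refused whole if a number of a shift passes 1 or a number of a turn 1, either way. A call with a gripper value outside its range is refused whole. The fingers move at their own pace and stop on an object; the grip force is fixed at half the most. Time passes only in rows, so rows that do not move let the fingers close. It gives the time, the measured TCP pose, the force, the opening and the grip force at its end, in the units of the state.
- sensors.read_state(): the state, without advancing time (a new reading comes with each control period).
- get_image(name): name is "scene" or "top"; returns a dict with "img" (420x560x3 uint8, red, green, blue), "depth" (420x560 float32, mm along the optical axis (not along the pixel's ray), 0 where there is no reading), "vfov" (degrees; the focal length in pixels is half the picture's height over the tangent of half this angle, whatever the lens; pixels are square), "cx", "cy" (the principal point, pixels), "world_to_cam" (4x4, takes a point from world to camera coordinates). Camera axes: x right, y down, z forward; pixel columns grow to the right and rows downward; lengths in mm; the calibration is good to about 2 mm. A picture is of the moment at which its call begins.
- ctrl.finish_job(): hands the job in; it is judged then, once.
The state is a dict: "clock": time; "qpos": joint angles; "qd": joint speeds; "tau": joint torques, N m; "eef_pos": TCP position; "tool_rot": TCP orientation; "force": force on the tool from outside, world axes, zero at the start; "torque": the same for the moment, N m; "width": finger opening in mm; "gripper_force": force on a finger pad.
Only numpy, scipy, OpenCV 4.12 (cv2) and the standard library are available. Lean on these libraries where they do the work, as an engineer would, in place of code of your own. Each camera call takes 0.05 s, during which the arm holds its last target. There are 200 camera calls.

## Working session

There is one attempt and no reset: what is moved stays moved. The work goes in short steps, Python scripts to look and compute and a tool call to move; the robot and the scene stay as the last step left them, time stands still between calls to the robot, and variables do not carry over. Pictures are saved under pics/ and viewed, at most 14 in all, crops included, and the job is handed in when it is done.

Besides the shell and the picture viewer there is one more tool, called after "Call:" in YAML: its name, and indented under it one key for each argument. send_rows: Moves the arm, as the interface text tells. Its arguments: {"type":"object","properties":{"series":{"type":"array"}},"required":["series"]}

```bash
mkdir -p pics; ls
python3 - <<'E'
from cell import sensors,get_image
import cv2,numpy as np
s=sensors.read_state();print(s)
for n in("top","scene"):
    d=get_image(n);cv2.imwrite(f'pics/{n}0.png',d['img'][:,:,::-1]);np.savez(f'{n}0.npz',**d)
    print(n,d['vfov'],d['cx'],d['cy'],np.round(d['world_to_cam'],3).tolist())
E
```

```text
pics
{'clock': 0.0, 'qpos': array([-1.19877338,  0.62939414,  0.03843369,  1.51836789, -0.02701929,
        0.99631218, -0.02000519]), 'qd': array([ 2.47616925e-03, -4.71808884e-04,  3.85763033e-04, -2.49525585e-04,
        7.90108659e-04,  1.60470113e-05,  3.86958233e-04]), 'tau': array([ 3.47479443e-05, -5.63400793e+01,  1.22565676e+00, -1.93446279e+01,
        1.08754591e-02,  1.04121826e-02, -1.20430394e-05]), 'eef_pos': array([275.2890045 , 588.16123418, 247.35783707]), 'tool_rot': array([-3.13962874e+00,  7.56869717e-06,  2.70376071e+00]), 'force': array([ 0.31385708, -0.23082179,  0.09701467]), 'torque': array([ 0.02270663,  0.01997535, -0.01552564]), 'gripper_force': 0.0, 'width': 85.52755529452986}
top 52.747951761387625 280.18010872627207 215.31006756934877 [[-0.01, -1.0, -0.018, 55.507], [-0.998, 0.011, -0.066, 608.21], [0.066, 0.017, -0.998, 1304.181], [0.0, 0.0, 0.0, 1.0]]
scene 51.796361044147986 279.62276150124586 211.26361533366622 [[-0.346, 0.938, 0.015, 153.502], [0.807, 0.305, -0.506, -448.498], [-0.479, -0.163, -0.863, 1456.907], [0.0, 0.0, 0.0, 1.0]]
```

View pics/top0.png

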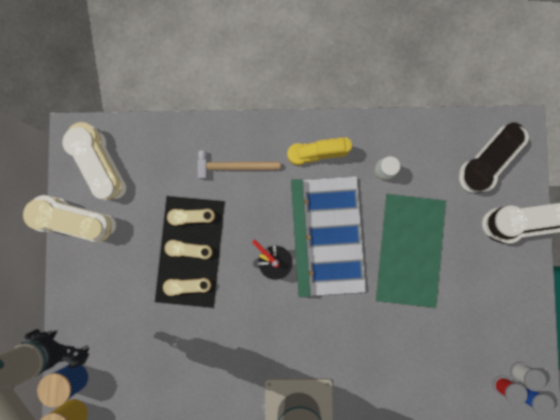

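View pics/scene0.png

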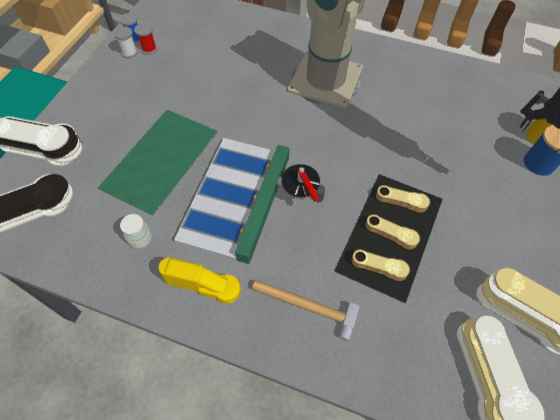

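```bash
cat > h.py <<'E'
import numpy as np,cv2
from cell import sensors,get_image
def ray(d,uv,z):
    uv=np.atleast_2d(np.asarray(uv,float));f=210/np.tan(np.radians(d['vfov'])/2)
    W=np.linalg.inv(d['world_to_cam'])
    r=np.c_[(uv[:,0]-d['cx'])/f,(uv[:,1]-d['cy'])/f,np.ones(len(uv))]@W[:3,:3].T
    o=W[:3,3];t=(z-o[2])/r[:,2];return o+r*t[:,None]
def xyz(d):
    v,u=np.mgrid[:420,:560];f=210/np.tan(np.radians(d['vfov'])/2);D=d['depth']
    c=np.stack([(u-d['cx'])/f*D,(v-d['cy'])/f*D,D],-1)
    W=np.linalg.inv(d['world_to_cam']);return c@W[:3,:3].T+W[:3,3]
def blobs(m,amin=60):
    n,l,s,c=cv2.connectedComponentsWithStats(m.astype(np.uint8))
    return [(l==i) for i in range(1,n) if s[i,4]>=amin]
def rect(p):  # world xy pts -> centre, long-axis angle deg, size
    (c,s,a)=cv2.minAreaRect(p[:,:2].astype(np.float32)) 
    if s[0]<s[1]: s=s[::-1];a+=90
    return np.round(c,1),round((a+90)%180-90,1),np.round(s,1)
def hsv(d): return [x.astype(int) for x in cv2.split(cv2.cvtColor(d['img'],cv2.COLOR_RGB2HSV))]
def outline(d,m,z):
    c=max(cv2.findContours(m.astype(np.uint8),0,2)[0],key=cv2.contourArea)
    return ray(d,c.reshape(-1,2),z)
def uvs(m): v,u=np.nonzero(m);return np.c_[u,v]
def cap(n): return get_image(n)
E
python3 - <<'E'
from h import *
for n in("top","scene"):
    d=dict(np.load(n+'0.npz'));H,S,V=hsv(d);P=xyz(d);print('==',n)
    inx=(P[...,0]>150)&(P[...,0]<850)&(abs(P[...,1])<520)
    for b in blobs((abs(H-109)<10)&(S>150)&(V>70)&inx,200):
        p=ray(d,uvs(b),20);print('blue',rect(outline(d,b,20)),p.mean(0).round(1),'z',np.median(P[b][:,2]).round(1))
    for b in blobs((H>12)&(H<32)&(S>30)&(S<190)&(V>120)&inx,150):
        p=ray(d,uvs(b),32);t=P[b];k=t[:,2]>24
        print('cream',b.sum(),rect(outline(d,b,32)),rect(t[k]) if k.sum()>9 else '',p.mean(0).round(1),'z',np.percentile(t[:,2],[10,50,90]).round(1),'hsv',[int(np.median(x[b])) for x in(H,S,V)])
    for b in blobs((H>60)&(H<85)&(S>80)&inx,200):
        z=np.median(P[b][:,2]);print('green',b.sum(),z.round(1),rect(outline(d,b,4 if z<30 else 52)))
    for b in blobs(((H<8)|(H>172))&(S>150)&(V>90)&inx,20):
        z=np.percentile(P[b][:,2],[10,50,90]);print('red',b.sum(),z.round(1),rect(outline(d,b,108)),ray(d,uvs(b),108).mean(0).round(1))
    for b in blobs((V<50)&inx&(S<120),100):
        z=np.median(P[b][:,2]);print('black',b.sum(),z.round(1),rect(outline(d,b,68 if z>30 else 4)))
E
```

```text
== top
blue (array([ 655.1, -111.6]), -86.9, array([138.4,  43.1])) [ 655.2 -111.8   20. ] z 20.9
blue (array([ 545.1, -117.5]), -86.9, array([138.6,  43.1])) [ 545.1 -117.3   20. ] z 20.5
blue (array([ 435.4, -123.6]), -86.9, array([138.5,  43.1])) [ 435.5 -123.7   20. ] z 20.6
cream 1138 (array([810.2, -75.4]), -83.9, array([210.5,  71.1])) (array([717.8,  -9.4]), -34.2, array([365.9, 162.5])) [813.2 -66.5  32. ] z [29.3 68.2 86.2] hsv [25, 167, 193]
cream 570 (array([768.8, 163.8]), 89.2, array([232.2,  22.2])) (array([703.5,  99.4]), 46.0, array([358.9, 161.6])) [768.3 161.2  32. ] z [ 3.4 23.1 28. ] hsv [17, 93, 157]
cream 561 (array([607.5, 329.6]), 89.4, array([143.9,  46.8])) (array([586.1, 209.2]), 79.8, array([383.2,  63.9])) [609.1 336.7  32. ] z [27.3 32.4 36. ] hsv [23, 62, 192]
cream 568 (array([506.9, 335.6]), 84.3, array([144.7,  47.8])) (array([501.6, 217.3]), 88.2, array([380.6,  50.6])) [506.2 342.9  32. ] z [27.5 32.4 36. ] hsv [23, 62, 192]
cream 578 (array([391.5, 341. ]), -88.8, array([142.5,  49.1])) (array([432.1, 212.3]), -73.6, array([407. ,  65.3])) [393.2
[... 1077 characters left out ...]
331.1]), -85.5, array([142.5,  55.6])) (array([608.6, 330.7]), -89.8, array([142.8,  49.3])) [613.1 339.3  32. ] z [22.4 30.7 33.4] hsv [24, 93, 216]
cream 1035 (array([776. , 167.3]), 89.6, array([231.4,  27.5])) (array([770.2, 169.3]), 90.0, array([224.3,  15.8])) [776.  167.4  32. ] z [14.2 21.5 24.9] hsv [17, 119, 185]
green 5878 1.4 (array([ 498.6, -355.7]), -7.2, array([336.9, 187.6]))
green 1861 49.4 (array([550.1,  -4.8]), 3.0, array([373.5,  42.6]))
red 202 [ 98.  105.3 107.9] (array([499.6,  95.1]), 42.9, array([108.3,  17.7])) [504.6  99.8 108. ]
black 588 66.2 (array([467.2,  62.2]), -20.7, array([102.9,  90.2]))
black 4588 2.6 (array([502. , 338.3]), -5.8, array([334.9, 186.5]))
```

Run:
```python
import cv2
a=cv2.imread('pics/top0.png')[200:300,150:370];b=cv2.imread('pics/scene0.png')[130:310,230:450]
cv2.imwrite('pics/c0.png',cv2.resize(a,None,fx=3.5,fy=3.5,interpolation=2))
```

```text
(no output)
```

View pics/c0.png

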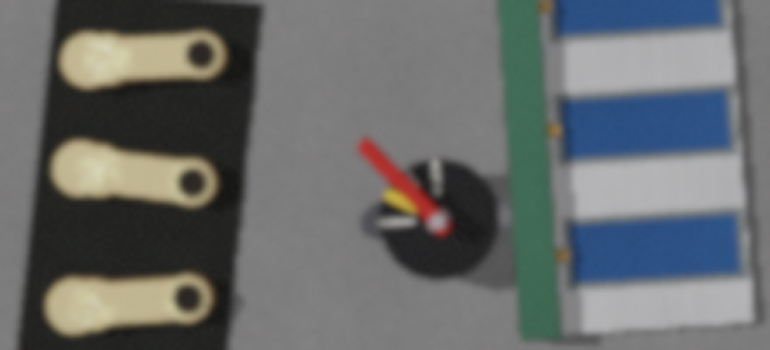

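The top view shows three soles on the black mat (heels at right, px ~(205,215), (203,250), (203,286)), the station with its nozzles facing them, and the lever pointing up-left from a dial at about (276,263). The lever stands between 0 and the yellow mark.

```bash
cat >> h.py <<'E'
def to(x,y,z,yaw,s=None):
    s=s or sensors.read_state();p=s['eef_pos'];w=np.degrees(s['tool_rot'][2])
    dy=(yaw-w+180)%360-180
    print('clk %.1f'%s['clock'],'pos',p.round(1),'yaw %.1f'%w,'rp',np.degrees(s['tool_rot'][:2]).round(1),'q7 %.2f'%s['qpos'][6],'w %.1f'%s['width'],'-> units',((np.array([x,y,z])-p)/60).round(2),'turn',round(dy/5,2))
E
python3 - <<'E'
from h import *
for n in("top","scene"):
    d=dict(np.load(n+'0.npz'));H,S,V=hsv(d);P=xyz(d)
    near=(abs(P[...,0]-465)<90)&(abs(P[...,1]-70)<90)
    m=near&(P[...,2]>50)&(P[...,2]<85)&~((H>60)&(H<90)&(S>80))
    b=max(blobs(m,50),key=np.sum);o=outline(d,b,68)[:,:2].astype(np.float32)
    print(n,'disc',b.sum(),cv2.minEnclosingCircle(o),cv2.fitEllipse(o))
    r=near&((H<8)|(H>172))&(S>120)&(V>90)&(P[...,2]>90);p=ray(d,uvs(r),108)
    l=cv2.fitLine(p[:,:2].astype(np.float32),cv2.DIST_L2,0,.01,.01).ravel();t=(p[:,:2]-l[2:])@l[:2]
    print('lever',l,np.degrees(np.arctan2(l[1],l[0])),'ends',(l[2:]+l[:2]*t.min()).round(1),(l[2:]+l[:2]*t.max()).round(1))
    y=near&(abs(H-27)<6)&(S>150)&(P[...,2]<90); print('yellow',ray(d,uvs(y),68).mean(0),y.sum())
    for q in ((274.9,263.4),(254,240.9)) if n=='top' else (): print(ray(d,q,108).round(1))
E
```

```text
top disc 827 ((461.71405029296875, 66.70577239990234), 55.59603500366211) ((464.6180114746094, 64.6514892578125), (98.81814575195312, 102.99922943115234), 11.856905937194824)
lever [  0.7209817    0.69295406 498.6177      96.10617   ] 43.864407 ends [457.4  56.5] [530.  126.3]
yellow [480.91803465 100.48414093  68.        ] 19
[[463.4  64.2 108. ]]
[[529.1 124.5 108. ]]
scene disc 816 ((469.40045166015625, 66.82366180419922), 53.83381271362305) ((471.34246826171875, 63.82351303100586), (96.48538208007812, 100.22240447998047), 79.88911437988281)
lever [  0.7253818   0.6883468 505.2347     99.35446  ] 43.499382 ends [462.9  59.2] [539.4 131.8]
yellow [nan nan nan] 0<stdin>:11: RuntimeWarning: Mean of empty slice.
  ret = um.true_divide(
```

Call:
send_rows:
  series:
    - [50,[0.28,-0.57,-0.1],[0,0,1]]
    - [50,[0.28,-0.57,-0.1],[0,0,1]]
    - [50,[0.28,-0.57,-0.1],[0,0,1]]
    - [50,[0.28,-0.57,-0.1],[0,0,1]]
    - [50,[0.28,-0.57,-0.1],[0,0,1]]
    - [50,[0.28,-0.57,-0.1],[0,0,1]]
    - [50,[0.28,-0.57,-0.1],[0,0,1]]
    - [50,[0.28,-0.57,-0.1],[0,0,1]]

```text
clock: 1.1
eef_pos: [410.3, 313.8, 199.9]
tool_rot: [-3.141, -0.0, -2.878]
force: [1.0, 0.7, 0.3]
width: 50.2
gripper_force: 0.0
```

Call:
send_rows:
  series:
    - [50,[0.28,-0.57,-0.1],[0,0,1]]
    - [50,[0.28,-0.57,-0.1],[0,0,1]]
    - [50,[0.28,-0.57,-0.1],[0,0,1]]
    - [50,[0.28,-0.57,-0.1],[0,0,1]]
    - [50,[0.28,-0.57,-0.1],[0,0,1]]
    - [50,[0.28,-0.57,-0.1],[0,0,0.8]]
    - [50,[0,0,0],[0,0,0]]

```text
clock: 1.98
eef_pos: [511.5, 105.9, 163.4]
tool_rot: [-3.141, -0.002, -2.381]
force: [-0.5, -0.3, 0.5]
width: 49.7
gripper_force: 0.0
```

```bash
python3 -c "
from h import *
to(512,109,98,223.7)"
```

```text
clk 2.0 pos [511.5 105.9 163.4] yaw -136.4 rp [-1.8e+02 -1.0e-01] q7 1.80 w 49.7 -> units [ 0.01  0.05 -1.09] turn 0.03
```

Call:
send_rows:
  series:
    - [50,[0.0,0.05,-0.55],[0,0,0]]
    - [50,[0,0,-0.54],[0,0,0]]
    - [20,[0,0,0],[0,0,0]]
    - [14.5,[0,0,0],[0,0,0]]
    - [14.5,[0,0,0],[0,0,0]]
    - [14.5,[0,0,0],[0,0,0]]

```text
clock: 2.72
eef_pos: [511.7, 113.1, 100.0]
tool_rot: [-3.14, 0.002, -2.375]
force: [0.4, -1.0, 0.5]
width: 14.7
gripper_force: 0.6
```

Call:
send_rows:
  series:
    - [13,[0,0,0],[0,0,0]]
    - [13,[0,0,0],[0,0,0]]

```text
clock: 2.98
eef_pos: [511.8, 113.1, 100.0]
tool_rot: [-3.14, 0.002, -2.374]
force: [0.8, -1.4, 6.7]
width: 13.7
gripper_force: 26.4
```

Call:
send_rows:
  series:
    - [12,[0,0,0],[0,0,0]]
    - [12,[0,0,0],[0,0,0]]

```text
clock: 3.22
eef_pos: [511.8, 113.0, 100.1]
tool_rot: [-3.14, 0.002, -2.374]
force: [0.8, -1.2, 7.0]
width: 13.2
gripper_force: 50.7
```

Call:
send_rows:
  series:
    - [13.5,[0.066,-0.072,0],[0,0,-1]]
    - [13.5,[0.06,-0.077,0],[0,0,-1]]
    - [13.5,[0.052,-0.082,0],[0,0,-1]]
    - [13.5,[0.045,-0.086,0],[0,0,-1]]
    - [13.5,[0.038,-0.09,0],[0,0,-1]]
    - [13.5,[0.03,-0.093,0],[0,0,-1]]
    - [13.5,[0.021,-0.095,0],[0,0,-1]]
    - [13.5,[0.013,-0.097,0],[0,0,-1]]

```text
clock: 4.22
eef_pos: [531.2, 71.2, 100.0]
tool_rot: [-3.141, 0.002, -3.075]
force: [-0.5, -1.4, 6.8]
width: 13.6
gripper_force: 26.0
```

Call:
send_rows:
  series:
    - [13.5,[0.003,-0.05,0],[0,0,-0.5]]
    - [13.5,[0,0,0],[0,0,0]]
    - [13.5,[0,0,0],[0,0,0]]

```text
clock: 4.6
eef_pos: [531.3, 69.0, 100.0]
tool_rot: [3.141, 0.002, -3.115]
force: [0.4, 0.0, 6.7]
width: 13.8
gripper_force: 28.8
```

Call:
send_rows:
  series:
    - [13.5,[0,-0.05,0],[0,0,0]]
    - [13.5,[0,-0.02,0],[0,0,0]]
    - [13.5,[0,0,0],[0,0,0]]

```text
clock: 4.97
eef_pos: [531.3, 68.9, 100.0]
tool_rot: [3.136, 0.003, -3.112]
force: [0.3, 8.6, 5.6]
width: 13.4
gripper_force: 27.5
```

```bash
python3 -c "
from h import *
print(sensors.read_state())"
```

```text
{'clock': 4.975, 'qpos': array([-0.12884353,  0.68389023, -0.07493943,  1.96400474,  0.09044621,
        0.49294941,  1.33394891]), 'qd': array([-0.00117803,  0.00105044, -0.00014843, -0.00161288,  0.0012842 ,
        0.00110198, -0.00199078]), 'tau': array([  4.66611475, -47.52689838,   4.43836838,  -9.30323303,
         0.73274139,   0.48373545,  -0.46208035]), 'eef_pos': array([531.29618206,  68.85220329, 100.0352586 ]), 'tool_rot': array([ 3.13648507e+00,  3.06412401e-03, -3.11191988e+00]), 'force': array([0.33619349, 8.63631089, 5.57880594]), 'torque': array([1.44128556, 0.11197597, 0.45390976]), 'gripper_force': 27.465596795082092, 'width': 13.407617838123691}
```

Call:
send_rows:
  series:
    - [30,[0,0.03,0],[0,0,0]]
    - [70,[0,0,0],[0,0,0]]
    - [70,[0,0,0.7],[0,0,-0.5]]
    - [70,[0,0,0.8],[0,0,-1]]
    - [70,[0.07,0.2,0],[0,0,-1]]
    - [70,[0.07,0.24,0],[0,0,-1]]
    - [70,[0.07,0.24,0],[0,0,-1]]
    - [70,[0.07,0.24,0],[0,0,-1]]

```text
clock: 5.98
eef_pos: [547.1, 120.9, 188.7]
tool_rot: [-3.141, -0.0, 2.682]
force: [0.8, 0.1, 0.6]
width: 70.1
gripper_force: 0.0
```

Call:
send_rows:
  series:
    - [70,[0.07,0.24,0],[0,0,-1]]
    - [70,[0.07,0.24,0],[0,0,-1]]
    - [70,[0.07,0.24,0],[0,0,-1]]
    - [70,[0.07,0.24,0],[0,0,-1]]
    - [70,[0.07,0.24,0],[0,0,-1]]
    - [70,[0.07,0.24,0],[0,0,-1]]
    - [70,[0.07,0.24,0],[0,0,-1]]
    - [70,[0.07,0.24,0],[0,0,-1]]

```text
clock: 6.98
eef_pos: [580.7, 236.1, 188.5]
tool_rot: [-3.14, 0.0, 1.984]
force: [0.2, 0.7, -0.9]
width: 70.1
gripper_force: 0.0
```

Call:
send_rows:
  series:
    - [70,[0.07,0.24,0],[0,0,-1]]
    - [70,[0.07,0.24,0],[0,0,-1]]
    - [70,[0.07,0.24,0],[0,0,-1]]
    - [70,[0.07,0.24,0],[0,0,-1]]
    - [70,[0.07,0.24,0],[0,0,-1]]
    - [70,[0,0,0],[0,0,0]]

```text
clock: 7.72
eef_pos: [601.4, 309.3, 188.2]
tool_rot: [-3.141, 0.0, 1.554]
force: [-0.3, -0.0, 0.0]
width: 70.0
gripper_force: 0.0
```

```bash
cat >> h.py <<'E'
def soles(d):
    H,S,V=hsv(d);P=xyz(d);z=P[...,2]
    inx=(P[...,0]>250)&(P[...,0]<720)&(P[...,1]<480)&(P[...,1]>-520)
    for b in blobs((H>12)&(H<32)&(S>30)&(S<130)&(V>110)&inx&(z>12)&(z<70),250):
        zt=48 if -210<P[b][:,1].mean()<0 else 32
        o=outline(d,b,zt);c,a,s=rect(o)
        print(' sole',c,a%180,s,'area',b.sum(),'z',np.median(z[b]).round(0))
def lever(d):
    H,S,V=hsv(d);P=xyz(d);near=(abs(P[...,0]-465)<110)&(abs(P[...,1]-65)<110)
    r=near&((H<8)|(H>172))&(S>120)&(V>90)&(P[...,2]>90);p=ray(d,uvs(r),108)
    l=cv2.fitLine(p[:,:2].astype(np.float32),cv2.DIST_L2,0,.01,.01).ravel();print(' lever world deg',np.degrees(np.arctan2(l[1],l[0])))
def look(png=None):
    for n in('top','scene'):
        d=cap(n);print(n);soles(d);lever(d)
        if png: cv2.imwrite(f'pics/{png}_{n}.png',d['img'][:,:,::-1])
E
python3 -c "
from h import *
look('a')
to(607.5,324,24,89.4)"
```

```text
top
 sole [609.7 300.1] 93.8 [86.  38.1] area 266 z 32.0
 sole [505.6 334.2] 84.3 [142.2  45. ] area 538 z 32.0
 sole [391.7 333.5] 91.3 [133.4  48.8] area 526 z 33.0
 lever world deg 4.0265493
scene
 sole [517.8 378.9] 172.9 [58. 58.] area 381 z 30.0
 sole [616.6 331.1] 94.5 [142.5  55.6] area 855 z 31.0
 lever world deg 2.7894075
clk 7.8 pos [601.6 307.3 188.5] yaw 89.0 rp [-1.8e+02  1.0e-01] q7 -0.25 w 70.2 -> units [ 0.1   0.28 -2.74] turn 0.09
```

Call:
send_rows:
  series:
    - [70,[0.1,0.28,-0.8],[0,0,0.1]]
    - [70,[0,0,-0.9],[0,0,0]]
    - [70,[0,0,-0.7],[0,0,0]]
    - [60,[0,0,-0.33],[0,0,0]]
    - [50,[0,0,0],[0,0,0]]
    - [37,[0,0,0],[0,0,0]]
    - [35.2,[0,0,0],[0,0,0]]
    - [35.2,[0,0,0],[0,0,0]]

```text
clock: 8.82
eef_pos: [609.3, 325.6, 27.3]
tool_rot: [3.138, -0.002, 1.561]
force: [-0.2, 0.0, 7.0]
width: 35.9
gripper_force: 29.1
```

Call:
send_rows:
  series:
    - [35.2,[0,0,0],[0,0,0]]
    - [35.2,[0,0,0],[0,0,0]]

```text
clock: 9.07
eef_pos: [609.3, 325.6, 27.3]
tool_rot: [3.138, -0.002, 1.561]
force: [-0.2, -1.4, 6.9]
width: 36.0
gripper_force: 29.1
```

Call:
send_rows:
  series:
    - [35.2,[0,0,0.4],[0,0,0]]
    - [35.2,[0,0,0.8],[0,0,0]]
    - [35.2,[0,-0.2,0.8],[0,0,0]]
    - [35.2,[0.05,-0.4,0.4],[0,0,0]]
    - [35.2,[0.06,-0.55,0],[0,0,0]]
    - [35.2,[0.06,-0.55,0],[0,0,0.1]]
    - [35.2,[0.06,-0.55,0],[0,0,0.1]]
    - [35.2,[0.06,-0.55,0],[0,0,0.1]]

```text
clock: 10.07
eef_pos: [625.4, 156.3, 170.8]
tool_rot: [3.14, -0.001, 1.587]
force: [0.6, 0.3, -0.6]
width: 35.6
gripper_force: 28.5
```

Call:
send_rows:
  series:
    - [35.2,[0.06,-0.55,0],[0,0,0.1]]
    - [35.2,[0.06,-0.55,0],[0,0,0.1]]
    - [35.2,[0.06,-0.55,0],[0,0,0.1]]
    - [35.2,[0.06,-0.55,0],[0,0,0.1]]
    - [35.2,[0.06,-0.55,0],[0,0,0]]
    - [35.2,[0.06,-0.55,0],[0,0,0]]
    - [35.2,[0.06,-0.55,0],[0,0,0]]
    - [35.2,[0.06,-0.5,0],[0,0,0]]

```text
clock: 11.08
eef_pos: [654.1, -105.2, 170.8]
tool_rot: [3.14, 0.0, 1.621]
force: [-0.3, 0.4, -0.9]
width: 35.7
gripper_force: 28.5
```

Call:
send_rows:
  series:
    - [35.2,[0.02,-0.2,-0.3],[0,0,0]]
    - [35.2,[0,0,-0.7],[0,0,0]]
    - [35.2,[0,0,-0.6],[0,0,0]]
    - [35.2,[0,0,0],[0,0,0]]
    - [35.2,[0,0,0],[0,0,0]]

```text
clock: 11.7
eef_pos: [656.0, -115.3, 74.1]
tool_rot: [3.14, 0.0, 1.622]
force: [0.8, 0.7, -1.0]
width: 35.9
gripper_force: 28.5
```

```bash
python3 -c "
from h import *
to(655.3,-115.4,43.8,93.1);print(sensors.read_state()['gripper_force'])"
```

```text
clk 11.7 pos [ 656.  -115.3   74.1] yaw 93.0 rp [179.9   0. ] q7 0.46 w 35.9 -> units [-0.01 -0.   -0.5 ] turn 0.03
28.54976268667201
```

Call:
send_rows:
  series:
    - [35.2,[0,0,-0.3],[0,0,0]]
    - [35.2,[0,0,-0.2],[0,0,0]]
    - [35.2,[0,0,0],[0,0,0]]
    - [45,[0,0,0],[0,0,0]]
    - [60,[0,0,0],[0,0,0]]
    - [70,[0,0,0.2],[0,0,0]]
    - [70,[0,0,0.9],[0,0,0]]
    - [70,[0,0,0.9],[0,0,0]]

```text
clock: 12.7
eef_pos: [655.1, -115.9, 165.0]
tool_rot: [-3.141, 0.0, 1.621]
force: [0.3, -0.4, 0.6]
width: 69.8
gripper_force: 0.0
```

```bash
python3 -c "
from h import *
look('b')
to(505.5,330.5,26,84.3)"
```

```text
top
 sole [652.7 -63.3] 89.0 [70.4 49.3] area 284 z 48.0
 sole [505.7 335.2] 84.3 [144.4  45. ] area 540 z 33.0
 sole [395.6 338.6] 96.2 [143.1  48.3] area 549 z 32.0
 lever world deg 56.60018
scene
 sole [402.8 342. ] 95.8 [142.8  57.6] area 702 z 30.0
 sole [ 658.7 -107.1] 92.0 [146.2  56.7] area 790 z 46.0
 sole [513.8 336.7] 84.4 [143.2  57.9] area 784 z 31.0
 lever world deg 2.8671808
clk 12.8 pos [ 659.6 -117.4  171. ] yaw 92.9 rp [179.3   0.2] q7 0.43 w 70.0 -> units [-2.57  7.46 -2.42] turn -1.72
```

Call:
send_rows:
  series:
    - [70,[-0.18,0.3,0.2],[0,0,0]]
    - [70,[-0.18,0.5,0],[0,0,-0.2]]
    - [70,[-0.18,0.5,0],[0,0,-0.2]]
    - [70,[-0.18,0.55,0],[0,0,-0.2]]
    - [70,[-0.18,0.55,0],[0,0,-0.2]]
    - [70,[-0.18,0.55,0],[0,0,-0.2]]
    - [70,[-0.18,0.55,0],[0,0,-0.2]]
    - [70,[-0.18,0.55,0],[0,0,-0.2]]

```text
clock: 13.8
eef_pos: [566.7, 129.4, 174.8]
tool_rot: [-3.139, -0.0, 1.5]
force: [-0.2, -0.5, -0.6]
width: 69.8
gripper_force: 0.0
```

Call:
send_rows:
  series:
    - [70,[-0.18,0.55,0],[0,0,-0.2]]
    - [70,[-0.18,0.55,0],[0,0,-0.1]]
    - [70,[-0.18,0.55,0],[0,0,0]]
    - [70,[-0.18,0.55,0],[0,0,0]]
    - [70,[-0.18,0.55,0],[0,0,0]]
    - [70,[-0.15,0.5,-0.1],[0,0,0]]
    - [70,[-0.03,0.15,-0.8],[0,0,0]]
    - [70,[0,0,0],[0,0,0]]

```text
clock: 14.8
eef_pos: [499.3, 331.5, 118.0]
tool_rot: [-3.134, 0.005, 1.476]
force: [-0.7, -0.6, 1.7]
width: 70.0
gripper_force: 0.0
```

```bash
python3 -c "
from h import *
to(505.5,330.5,26,84.3)"
```

```text
clk 14.8 pos [499.3 331.5 118. ] yaw 84.6 rp [-179.5    0.3] q7 -0.35 w 70.0 -> units [ 0.1  -0.02 -1.53] turn -0.06
```

Call:
send_rows:
  series:
    - [70,[0.1,-0.02,-0.8],[0,0,0]]
    - [65,[0,0,-0.7],[0,0,0]]
    - [60,[0,0,0],[0,0,0]]
    - [50,[0,0,0],[0,0,0]]
    - [37,[0,0,0],[0,0,0]]
    - [35.2,[0,0,0],[0,0,0]]
    - [35.2,[0,0,0],[0,0,0]]
    - [35.2,[0,0,0],[0,0,0]]

```text
clock: 15.8
eef_pos: [511.0, 330.7, 33.5]
tool_rot: [3.139, -0.002, 1.474]
force: [-1.9, -0.4, 8.1]
width: 35.5
gripper_force: 18.2
```

Call:
send_rows:
  series:
    - [40,[0,0,0],[0,0,0]]
    - [50,[0,0,0],[0,0,0]]
    - [50,[-0.05,0,-0.1],[0,0,0]]
    - [50,[0,0,0],[0,0,0]]
    - [37,[0,0,0],[0,0,0]]
    - [35.2,[0,0,0],[0,0,0]]
    - [35.2,[0,0,0],[0,0,0]]
    - [35.2,[0,0,0],[0,0,0]]

```text
clock: 16.8
eef_pos: [507.1, 330.0, 25.1]
tool_rot: [3.142, -0.0, 1.473]
force: [0.2, 0.6, -0.6]
width: 35.8
gripper_force: 21.2
```

```bash
python3 -c "
from h import *
to(545.5,-121.6,44,93.1);look()"
```

```text
clk 16.8 pos [507.1 330.   25.1] yaw 84.4 rp [180.  -0.] q7 -0.29 w 35.8 -> units [ 0.64 -7.53  0.31] turn 1.74
top
 sole [ 653.4 -106.2] 91.1 [156.7  49.6] area 594 z 48.0
 sole [391.6 335. ] 91.1 [136.3  49. ] area 521 z 32.0
 lever world deg 4.2770343
scene
 sole [ 658.7 -107.1] 92.0 [146.2  56.7] area 807 z 46.0
 sole [519.3 376.9] 78.9 [62.3 56.9] area 399 z 31.0
 lever world deg 3.1408155
```

Call:
send_rows:
  series:
    - [35.2,[0,0,0.4],[0,0,0]]
    - [35.2,[0,0,0.8],[0,0,0]]
    - [35.2,[0,-0.2,0.8],[0,0,0]]
    - [35.2,[0.05,-0.4,0.4],[0,0,0.2]]
    - [35.2,[0.05,-0.55,0],[0,0,0.2]]
    - [35.2,[0.05,-0.55,0],[0,0,0.2]]
    - [35.2,[0.05,-0.55,0],[0,0,0.2]]
    - [35.2,[0.05,-0.55,0],[0,0,0.2]]

```text
clock: 17.9
eef_pos: [521.7, 161.0, 169.1]
tool_rot: [-3.141, -0.0, 1.561]
force: [-0.0, 1.0, -0.7]
width: 35.6
gripper_force: 21.3
```

Call:
send_rows:
  series:
    - [35.2,[0.05,-0.55,0],[0,0,0.2]]
    - [35.2,[0.05,-0.55,0],[0,0,0.2]]
    - [35.2,[0.05,-0.55,0],[0,0,0.2]]
    - [35.2,[0.05,-0.55,0],[0,0,0.15]]
    - [35.2,[0.05,-0.55,0],[0,0,0]]
    - [35.2,[0.05,-0.55,0],[0,0,0]]
    - [35.2,[0.05,-0.55,0],[0,0,0]]
    - [35.2,[0.05,-0.5,0],[0,0,0]]

```text
clock: 18.9
eef_pos: [545.7, -100.1, 169.0]
tool_rot: [-3.141, -0.0, 1.626]
force: [-0.0, 0.3, -0.6]
width: 35.6
gripper_force: 21.3
```

Call:
send_rows:
  series:
    - [35.2,[0,-0.3,-0.3],[0,0,0]]
    - [35.2,[0,-0.08,-0.7],[0,0,0]]
    - [35.2,[0,0,-0.6],[0,0,0]]
    - [35.2,[0,0,0],[0,0,0]]
    - [35.2,[0,0,0],[0,0,0]]
    - [35.2,[0,0,0],[0,0,0]]

```text
clock: 19.65
eef_pos: [547.2, -121.9, 74.7]
tool_rot: [3.139, 0.001, 1.626]
force: [-0.0, -0.4, -0.7]
width: 35.6
gripper_force: 21.3
```

```bash
python3 -c "
from h import *
to(545.5,-122,41.6,93.1);print(sensors.read_state()['gripper_force'])"
```

```text
clk 19.6 pos [ 547.2 -121.9   74.7] yaw 93.2 rp [179.8   0. ] q7 0.55 w 35.6 -> units [-0.03 -0.   -0.55] turn -0.02
21.27972811460495
```

Call:
send_rows:
  series:
    - [35.2,[-0.03,0,-0.3],[0,0,0]]
    - [35.2,[0,0,-0.25],[0,0,0]]
    - [35.2,[0,0,0],[0,0,0]]
    - [45,[0,0,0],[0,0,0]]
    - [60,[0,0,0],[0,0,0]]
    - [70,[0,0,0.2],[0,0,0]]
    - [70,[0,0,0.9],[0,0,0]]
    - [70,[0,0,0.9],[0,0,0]]

```text
clock: 20.65
eef_pos: [543.9, -121.9, 162.0]
tool_rot: [-3.141, -0.0, 1.626]
force: [1.4, -0.2, -0.1]
width: 69.8
gripper_force: 0.0
```

```bash
python3 -c "
from h import *
look('c')
to(396,334,26,96);a=cv2.imread('pics/c_top.png')[180:320,140:380];cv2.imwrite('pics/c1.png',cv2.resize(a,None,fx=3.3,fy=3.3,interpolation=2))"
```

```text
top
 sole [ 653.4 -106.2] 91.1 [156.7  49.6] area 585 z 48.0
 sole [543.9 -72.2] 89.4 [79.1 45.7] area 330 z 48.0
 sole [395.6 338.6] 96.2 [143.1  48.3] area 555 z 32.0
 lever world deg 52.908993
scene
 sole [ 550.  -110.6] 90.7 [148.5  58.2] area 750 z 45.0
 sole [403.9 342.1] 95.8 [142.8  59.7] area 708 z 30.0
 sole [ 658.7 -107.1] 92.0 [146.2  56.7] area 809 z 46.0
 lever world deg 2.7524714
clk 20.8 pos [ 547.8 -123.1  166.5] yaw 93.1 rp [179.4   0.2] q7 0.51 w 70.1 -> units [-2.53  7.62 -2.34] turn 0.57
```

View pics/c1.png

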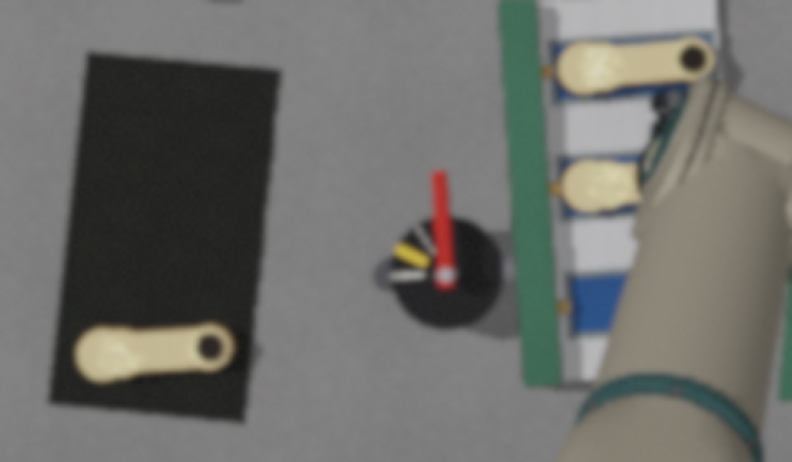

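The view shows two soles in lanes, toes to the nozzles, the lever shut at (445,270), and the third sole on the mat around (155,350).

Call:
send_rows:
  series:
    - [70,[-0.18,0.3,0.2],[0,0,0]]
    - [70,[-0.18,0.5,0],[0,0,0.2]]
    - [70,[-0.18,0.5,0],[0,0,0]]
    - [70,[-0.18,0.55,0],[0,0,0]]
    - [70,[-0.18,0.55,0],[0,0,0]]
    - [70,[-0.18,0.55,0],[0,0,0]]
    - [70,[-0.18,0.55,0],[0,0,0]]
    - [70,[-0.18,0.55,0],[0,0,0]]

```text
clock: 21.75
eef_pos: [457.3, 122.2, 172.6]
tool_rot: [3.141, -0.0, 1.643]
force: [-0.1, 0.4, -0.7]
width: 69.9
gripper_force: 0.0
```

Call:
send_rows:
  series:
    - [70,[-0.18,0.55,0],[0,0,0]]
    - [70,[-0.18,0.55,0],[0,0,0]]
    - [70,[-0.18,0.55,0],[0,0,0]]
    - [70,[-0.18,0.55,0],[0,0,0]]
    - [70,[-0.18,0.55,0],[0,0,0]]
    - [70,[-0.18,0.55,0],[0,0,0]]
    - [70,[-0.01,0.25,-0.4],[0,0,0]]
    - [70,[0,0,-0.7],[0,0,0]]

```text
clock: 22.75
eef_pos: [392.9, 337.2, 106.8]
tool_rot: [3.138, -0.004, 1.647]
force: [-0.2, -0.2, -0.1]
width: 70.0
gripper_force: 0.0
```

Call:
send_rows:
  series:
    - [70,[0,0,0],[0,0,0]]
    - [70,[0,0,0],[0,0,0]]
    - [70,[0,0,0],[0,0,0]]

```text
clock: 23.12
eef_pos: [393.4, 334.5, 107.7]
tool_rot: [3.139, -0.002, 1.643]
force: [0.2, 0.1, 0.5]
width: 70.2
gripper_force: 0.0
```

```bash
python3 -c "
from h import *
to(396,333.5,26,94)"
```

```text
clk 23.1 pos [393.4 334.5 107.7] yaw 94.1 rp [ 1.799e+02 -1.000e-01] q7 -0.27 w 70.2 -> units [ 0.04 -0.02 -1.36] turn -0.03
```

Call:
send_rows:
  series:
    - [70,[0.04,-0.02,-0.7],[0,0,0]]
    - [65,[0,0,-0.66],[0,0,0]]
    - [60,[0,0,0],[0,0,0]]
    - [50,[0,0,0],[0,0,0]]
    - [37,[0,0,0],[0,0,0]]
    - [35.2,[0,0,0],[0,0,0]]
    - [35.2,[0,0,0],[0,0,0]]
    - [35.2,[0,0,0],[0,0,0]]

```text
clock: 24.12
eef_pos: [395.6, 333.8, 26.3]
tool_rot: [3.139, -0.002, 1.644]
force: [-1.0, -0.3, 6.7]
width: 35.7
gripper_force: 20.8
```

```bash
python3 -c "
from h import *
to(435.8,-127.7,42,93.1);look()"
```

```text
clk 24.1 pos [395.6 333.8  26.3] yaw 94.2 rp [ 1.799e+02 -1.000e-01] q7 -0.21 w 35.7 -> units [ 0.67 -7.69  0.26] turn -0.22
top
 sole [ 653.4 -106.2] 91.1 [156.7  49.6] area 591 z 48.0
 sole [ 543.5 -110.2] 89.4 [155.2  45.7] area 574 z 48.0
 lever world deg 56.555885
scene
 sole [ 550.  -110.6] 90.7 [148.5  58.2] area 740 z 46.0
 sole [400.6 385.7] 178.7 [59.7 54.9] area 314 z 30.0
 sole [ 658.7 -107.1] 92.0 [146.2  56.7] area 819 z 46.0
 lever world deg 2.8671808
```

Call:
send_rows:
  series:
    - [35.2,[0,0,0.4],[0,0,0]]
    - [35.2,[0,0,0.8],[0,0,0]]
    - [35.2,[0,-0.2,0.8],[0,0,0]]
    - [35.2,[0.05,-0.4,0.4],[0,0,-0.2]]
    - [35.2,[0.05,-0.55,0],[0,0,0]]
    - [35.2,[0.05,-0.55,0],[0,0,0]]
    - [35.2,[0.05,-0.55,0],[0,0,0]]
    - [35.2,[0.05,-0.55,0],[0,0,0]]

```text
clock: 25.22
eef_pos: [410.0, 164.2, 169.5]
tool_rot: [3.14, -0.001, 1.626]
force: [0.1, -0.5, -0.5]
width: 35.6
gripper_force: 20.7
```

Call:
send_rows:
  series:
    - [35.2,[0.05,-0.55,0],[0,0,0]]
    - [35.2,[0.05,-0.55,0],[0,0,0]]
    - [35.2,[0.05,-0.55,0],[0,0,0]]
    - [35.2,[0.05,-0.55,0],[0,0,0]]
    - [35.2,[0.05,-0.55,0],[0,0,0]]
    - [35.2,[0.05,-0.55,0],[0,0,0]]
    - [35.2,[0.05,-0.55,0],[0,0,0]]
    - [35.2,[0.05,-0.5,0],[0,0,0]]

```text
clock: 26.22
eef_pos: [434.1, -97.2, 169.5]
tool_rot: [3.14, 0.0, 1.626]
force: [1.0, 0.5, -0.8]
width: 35.7
gripper_force: 20.7
```

Call:
send_rows:
  series:
    - [35.2,[0.02,-0.3,-0.3],[0,0,0]]
    - [35.2,[0,-0.24,-0.7],[0,0,0]]
    - [35.2,[0,0,-0.6],[0,0,0]]
    - [35.2,[0,0,0],[0,0,0]]
    - [35.2,[0,0,0],[0,0,0]]
    - [35.2,[0,0,0],[0,0,0]]

```text
clock: 26.98
eef_pos: [436.1, -128.4, 74.1]
tool_rot: [3.139, 0.001, 1.627]
force: [0.4, 0.2, -0.6]
width: 35.4
gripper_force: 20.8
```

```bash
python3 -c "
from h import *
to(435.8,-127.7,42.6,93.1);print(sensors.read_state()['gripper_force'])"
```

```text
clk 27.0 pos [ 436.1 -128.4   74.1] yaw 93.2 rp [1.798e+02 1.000e-01] q7 0.67 w 35.4 -> units [-0.    0.01 -0.52] turn -0.02
20.75321316719055
```

Call:
send_rows:
  series:
    - [35.2,[0,0,-0.3],[0,0,0]]
    - [35.2,[0,0,-0.22],[0,0,0]]
    - [35.2,[0,0,0],[0,0,0]]
    - [45,[0,0,0],[0,0,0]]
    - [60,[0,0,0],[0,0,0]]
    - [70,[0,0,0.2],[0,0,0]]
    - [70,[0,0,0.9],[0,0,0]]
    - [50,[0,0,0.9],[0,0,0]]

```text
clock: 27.98
eef_pos: [434.5, -128.4, 163.3]
tool_rot: [-3.141, -0.0, 1.625]
force: [0.9, -0.1, 0.3]
width: 53.3
gripper_force: 0.0
```

Call:
send_rows:
  series:
    - [50,[0.1,0.18,0],[0,0,-1]]
    - [50,[0.1,0.18,0],[0,0,-1]]
    - [50,[0.09,0.18,0],[0,0,-1]]
    - [50,[0.09,0.18,0],[0,0,-1]]
    - [50,[0.09,0.18,0],[0,0,-1]]
    - [50,[0.09,0.18,0],[0,0,-1]]
    - [50,[0.09,0.18,0],[0,0,-1]]
    - [50,[0.09,0.18,0],[0,0,-1]]

```text
clock: 28.98
eef_pos: [479.4, -41.5, 162.2]
tool_rot: [-3.142, -0.001, 0.925]
force: [-2.0, -0.2, 0.5]
width: 50.1
gripper_force: 0.0
```

Call:
send_rows:
  series:
    - [50,[0.09,0.18,0],[0,0,-1]]
    - [50,[0.09,0.18,0],[0,0,-1]]
    - [50,[0.09,0.18,0],[0,0,-1]]
    - [50,[0.09,0.18,0],[0,0,-1]]
    - [50,[0.09,0.18,0],[0,0,-1]]
    - [50,[0.09,0.18,0],[0,0,-1]]
    - [50,[0.09,0.18,0],[0,0,-1]]
    - [50,[0.09,0.18,0],[0,0,-1]]

```text
clock: 29.98
eef_pos: [522.5, 45.1, 162.2]
tool_rot: [-3.141, -0.0, 0.227]
force: [0.4, -0.3, -0.1]
width: 50.2
gripper_force: 0.0
```

Call:
send_rows:
  series:
    - [50,[0.09,0.18,0],[0,0,-1]]
    - [50,[0.09,0.18,0],[0,0,-1]]
    - [50,[0,0,0],[0,0,0]]
    - [50,[0,0,0],[0,0,0]]
    - [50,[0,0,0],[0,0,0]]

```text
clock: 30.6
eef_pos: [533.2, 65.5, 161.7]
tool_rot: [-3.141, -0.0, 0.055]
force: [0.1, -0.7, -0.5]
width: 50.0
gripper_force: 0.0
```

```bash
python3 -c "
from h import *
look('d')
to(531.3,69.2,98,3.1);a=cv2.imread('pics/d_top.png')[160:310,240:440];b=cv2.imread('pics/d_scene.png')[120:270,160:340]
cv2.imwrite('pics/d1.png',np.hstack([cv2.resize(a,(400*1,300)),cv2.resize(b,(360,300))]))"
```

```text
top
 sole [ 653.4 -106.2] 91.1 [156.7  49.6] area 586 z 48.0
 sole [ 542.  -110.2] 89.4 [155.2  48.7] area 579 z 48.0
 sole [ 434.5 -114.3] 89.5 [148.4  45.2] area 541 z 48.0
 lever world deg 61.885616
scene
 sole [ 446.5 -116. ] 95.6 [147.6  61.4] area 639 z 45.0
 sole [ 549.6 -110.7] 90.7 [148.5  59.1] area 749 z 46.0
 sole [ 661.6 -107.6] 95.2 [145.4  57.4] area 818 z 46.0
 lever world deg 4.0215154
clk 30.7 pos [533.3  65.5 161.6] yaw 3.1 rp [-180.   -0.] q7 -0.84 w 50.1 -> units [-0.03  0.06 -1.06] turn -0.01
```

View pics/d1.png

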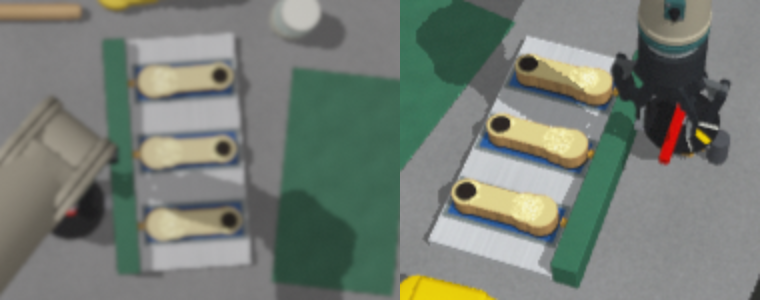

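All three soles lie centred in their lanes, toes at the nozzles; the lever is shut. Now I'll grip it and open to the mark.

Call:
send_rows:
  series:
    - [50,[-0.03,0.06,-0.5],[0,0,0]]
    - [50,[0,0,-0.56],[0,0,0]]
    - [30,[0,0,0],[0,0,0]]
    - [20,[0,0,0],[0,0,0]]
    - [15,[0,0,0],[0,0,0]]
    - [13.3,[0,0,0],[0,0,0]]
    - [13.3,[0,0,0],[0,0,0]]

```text
clock: 31.58
eef_pos: [532.5, 69.3, 99.0]
tool_rot: [3.142, -0.002, 0.055]
force: [-0.3, -0.4, 5.9]
width: 13.5
gripper_force: 18.6
```

Call:
send_rows:
  series:
    - [13.3,[-0.01,0.096,0],[0,0,1]]
    - [13.3,[-0.018,0.095,0],[0,0,1]]
    - [13.3,[-0.026,0.093,0],[0,0,1]]
    - [13.3,[-0.034,0.09,0],[0,0,1]]
    - [13.3,[-0.042,0.087,0],[0,0,1]]
    - [13.3,[-0.049,0.083,0],[0,0,1]]
    - [13.3,[-0.056,0.078,0],[0,0,1]]
    - [13.3,[-0.063,0.073,0],[0,0,1]]

```text
clock: 32.58
eef_pos: [514.5, 112.0, 99.0]
tool_rot: [3.142, -0.003, 0.755]
force: [-1.5, 1.1, 7.6]
width: 13.7
gripper_force: 20.1
```

Call:
send_rows:
  series:
    - [13.3,[-0.069,0.068,0],[0,0,1]]
    - [13.3,[-0.075,0.061,0],[0,0,1]]
    - [13.3,[-0.08,0.054,0],[0,0,1]]
    - [13.3,[-0.084,0.047,0],[0,0,1]]
    - [13.3,[0,0,0],[0,0,0]]
    - [13.3,[0,0,0],[0,0,0]]

```text
clock: 33.33
eef_pos: [494.9, 126.8, 98.9]
tool_rot: [-3.14, -0.003, 1.103]
force: [-3.0, 3.1, 9.3]
width: 13.8
gripper_force: 19.1
```

```bash
python3 -c "
from h import *
to(494.8,124.6,98,63.1);look('e');b=cv2.imread('pics/e_scene.png')[130:250,240:400]
cv2.imwrite('pics/e1.png',cv2.resize(b,(640,480),interpolation=2))"
```

```text
clk 33.3 pos [494.9 126.8  98.9] yaw 63.2 rp [-179.9   -0.2] q7 -0.01 w 13.8 -> units [-0.   -0.04 -0.01] turn -0.02
top
 sole [ 653.4 -106.2] 91.1 [156.7  49.6] area 591 z 48.0
 sole [ 543.5 -110.2] 89.4 [155.2  45.7] area 573 z 48.0
 sole [ 435.8 -121.9] 91.3 [145.8  45.5] area 516 z 48.0
 lever world deg 60.611855
scene
 sole [ 445.4 -118.4] 95.1 [143.9  58.1] area 636 z 45.0
 sole [ 550.  -110.6] 90.7 [148.5  58.2] area 749 z 46.0
 sole [ 658.7 -107.1] 92.0 [146.2  56.7] area 806 z 46.0
 lever world deg 64.58692
```

View pics/e1.png

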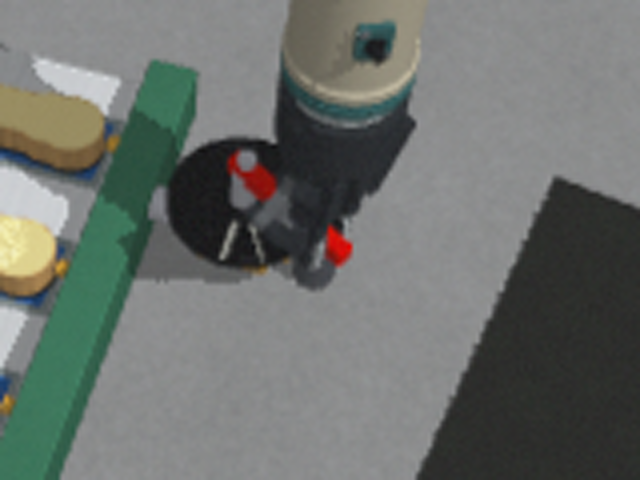

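Lever stands at about 60° station angle (over the yellow mark). Release, move over lane 3 while the three seconds pass.

Call:
send_rows:
  series:
    - [16,[0,0,0],[0,0,0]]
    - [30,[0,0,0],[0,0,0]]
    - [50,[0,0,0.3],[0,0,0]]
    - [70,[0,0,0.8],[0,0,0]]
    - [70,[0.22,-0.34,0],[0,0,0.5]]
    - [70,[0.22,-0.34,0],[0,0,0.5]]
    - [70,[0.22,-0.34,0],[0,0,0.5]]
    - [70,[0.22,-0.34,0],[0,0,0.5]]

```text
clock: 34.42
eef_pos: [548.4, 42.6, 163.6]
tool_rot: [-3.142, 0.0, 1.278]
force: [1.3, -0.1, 0.0]
width: 69.9
gripper_force: 0.0
```

Call:
send_rows:
  series:
    - [70,[0.22,-0.34,0],[0,0,0.5]]
    - [70,[0.22,-0.34,0],[0,0,0.5]]
    - [70,[0.22,-0.34,0],[0,0,0.5]]
    - [70,[0.22,-0.34,0],[0,0,0.5]]
    - [70,[0.22,-0.34,0],[0,0,0.5]]
    - [70,[0.22,-0.34,0],[0,0,0.5]]
    - [70,[0.22,-0.34,0],[0,0,0.5]]
    - [70,[0.22,-0.34,0],[0,0,0.5]]

```text
clock: 35.42
eef_pos: [653.8, -120.6, 163.3]
tool_rot: [-3.141, 0.0, 1.627]
force: [-0.0, -0.1, 0.1]
width: 70.1
gripper_force: 0.0
```

Call:
send_rows:
  series:
    - [70,[0,0,0],[0,0,0]]
    - [70,[0,0,0],[0,0,0]]
    - [70,[0,0,0],[0,0,0]]
    - [70,[0,0,0],[0,0,0]]
    - [70,[0,0,0],[0,0,0]]
    - [70,[0,0,0],[0,0,0]]
    - [70,[0,0,0],[0,0,0]]
    - [70,[0,0,0],[0,0,0]]

```text
clock: 36.42
eef_pos: [653.7, -119.8, 163.7]
tool_rot: [-3.142, -0.0, 1.626]
force: [-0.3, 0.2, 0.6]
width: 70.0
gripper_force: 0.0
```

```bash
python3 -c "
from h import *
to(655.3,-116.5,42,93.1);look('f');b=cv2.imread('pics/f_scene.png')[130:250,170:350]
cv2.imwrite('pics/f1.png',cv2.resize(b,(720,480),interpolation=2))"
```

```text
clk 36.4 pos [ 653.7 -119.8  163.7] yaw 93.2 rp [-180.   -0.] q7 0.60 w 70.0 -> units [ 0.03  0.05 -2.03] turn -0.01
top
 lever world deg 63.405655
scene
 sole [ 446.5 -116.2] 95.6 [148.   61.4] area 682 z 45.0
 sole [ 550.  -106.6] 90.7 [140.4  58.2] area 701 z 45.0
 sole [ 659.3 -107.1] 92.4 [146.2  57.3] area 792 z 46.0
 lever world deg 63.108788
```

View pics/f1.png

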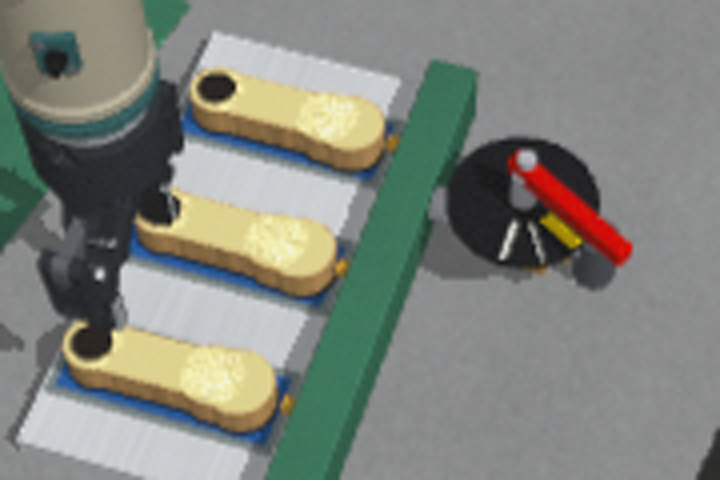

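The lever stands on the yellow mark; all soles are in place after three seconds. Flipping lane 3.

Call:
send_rows:
  series:
    - [70,[0.03,0.05,-0.7],[0,0,0]]
    - [65,[0,0,-0.7],[0,0,0]]
    - [60,[0,0,-0.63],[0,0,0]]
    - [50,[0,0,0],[0,0,0]]
    - [42,[0,0,0],[0,0,0]]
    - [37,[0,0,0],[0,0,0]]
    - [35.2,[0,0,0],[0,0,0]]
    - [35.2,[0,0,0],[0,0,0]]

```text
clock: 37.52
eef_pos: [656.9, -117.2, 44.1]
tool_rot: [3.138, 0.001, 1.626]
force: [-0.2, -0.6, 7.1]
width: 35.8
gripper_force: 22.0
```

Call:
send_rows:
  series:
    - [35.2,[0,0,0.2],[0,0,0]]
    - [35.2,[0,0,0.6],[0,0,0]]
    - [35.2,[0,0,0.8],[0,0,0]]
    - [35.2,[0,0,0],[0,0,-1]]
    - [35.2,[0,0,0],[0,0,-1]]
    - [35.2,[0,0,0],[0,0,-1]]
    - [35.2,[0,0,0],[0,0,-1]]
    - [35.2,[0,0,0],[0,0,-1]]

```text
clock: 38.52
eef_pos: [655.5, -116.4, 138.7]
tool_rot: [3.141, -0.001, 1.187]
force: [-0.4, 0.7, -0.0]
width: 35.6
gripper_force: 21.6
```

Call:
send_rows:
  series:
    - [35.2,[0,0,0],[0,0,-1]]
    - [35.2,[0,0,0],[0,0,-1]]
    - [35.2,[0,0,0],[0,0,-1]]
    - [35.2,[0,0,0],[0,0,-1]]
    - [35.2,[0,0,0],[0,0,-1]]
    - [35.2,[0,0,0],[0,0,-1]]
    - [35.2,[0,0,0],[0,0,-1]]
    - [35.2,[0,0,0],[0,0,-1]]

```text
clock: 39.52
eef_pos: [655.5, -116.3, 138.6]
tool_rot: [-3.141, -0.001, 0.489]
force: [0.9, -0.6, -1.4]
width: 35.3
gripper_force: 21.6
```

Call:
send_rows:
  series:
    - [35.2,[0,0,0],[0,0,-1]]
    - [35.2,[0,0,0],[0,0,-1]]
    - [35.2,[0,0,0],[0,0,-1]]
    - [35.2,[0,0,0],[0,0,-1]]
    - [35.2,[0,0,0],[0,0,-1]]
    - [35.2,[0,0,0],[0,0,-1]]
    - [35.2,[0,0,0],[0,0,-1]]
    - [35.2,[0,0,0],[0,0,-1]]

```text
clock: 40.52
eef_pos: [655.5, -116.2, 138.6]
tool_rot: [-3.141, -0.0, -0.209]
force: [-0.3, 0.1, -1.5]
width: 35.5
gripper_force: 21.6
```

Call:
send_rows:
  series:
    - [35.2,[0,0,0],[0,0,-1]]
    - [35.2,[0,0,0],[0,0,-1]]
    - [35.2,[0,0,0],[0,0,-1]]
    - [35.2,[0,0,0],[0,0,-1]]
    - [35.2,[0,0,0],[0,0,-1]]
    - [35.2,[0,0,0],[0,0,-1]]
    - [35.2,[0,0,0],[0,0,-1]]
    - [35.2,[0,0,0],[0,0,-1]]

```text
clock: 41.52
eef_pos: [655.6, -116.1, 138.5]
tool_rot: [-3.141, 0.001, -0.907]
force: [-0.0, -0.3, -0.5]
width: 35.6
gripper_force: 21.6
```

Call:
send_rows:
  series:
    - [35.2,[0,0,0],[0,0,-1]]
    - [35.2,[0,0,0],[0,0,-1]]
    - [35.2,[0,0,0],[0,0,-1]]
    - [35.2,[0,0,0],[0,0,-1]]
    - [35.2,[0,0,0],[0,0,-1]]
    - [35.2,[0,0,0],[0,0,-1]]
    - [35.2,[0,0,0],[0,0,-1]]
    - [35.2,[0,0,0],[0,0,0]]

```text
clock: 42.52
eef_pos: [655.6, -116.2, 138.4]
tool_rot: [-3.141, 0.001, -1.514]
force: [-0.1, 0.5, 0.0]
width: 35.4
gripper_force: 21.6
```

```bash
python3 -c "
from h import *
to(654.8,-105.9,42.5,-86.9);print(sensors.read_state()['qpos'].round(2))"
```

```text
clk 42.5 pos [ 655.6 -116.2  138.4] yaw -86.8 rp [-180.    0.] q7 -2.11 w 35.4 -> units [-0.01  0.17 -1.6 ] turn -0.03
[-0.41  1.09  1.16  1.58 -1.06  1.2  -2.11]
```

Call:
send_rows:
  series:
    - [35.2,[-0.01,0.18,-0.3],[0,0,0]]
    - [35.2,[0,0,-0.6],[0,0,0]]
    - [35.2,[0,0,-0.5],[0,0,0]]
    - [35.2,[0,0,-0.16],[0,0,0]]
    - [35.2,[0,0,0],[0,0,0]]
    - [45,[0,0,0],[0,0,0]]
    - [60,[0,0,0],[0,0,0]]
    - [70,[0,0,0.3],[0,0,0]]

```text
clock: 43.52
eef_pos: [654.1, -105.5, 62.0]
tool_rot: [3.139, 0.001, -1.515]
force: [0.4, -1.2, -0.0]
width: 70.1
gripper_force: 0.0
```

Call:
send_rows:
  series:
    - [70,[0,0,0.6],[0,0,0]]
    - [70,[-0.2,0,0.4],[0,0,0]]
    - [70,[-0.4,-0.08,0],[0,0,0]]
    - [70,[-0.4,-0.08,0],[0,0,0]]
    - [70,[-0.4,-0.06,0],[0,0,0]]
    - [70,[-0.42,-0.06,0],[0,0,0]]
    - [70,[0,0,0],[0,0,0]]
    - [70,[0,0,0],[0,0,0]]

```text
clock: 44.52
eef_pos: [547.0, -122.6, 123.2]
tool_rot: [-3.139, -0.0, -1.515]
force: [-0.4, 0.8, -1.0]
width: 69.8
gripper_force: 0.0
```

```bash
python3 -c "
from h import *
to(545.5,-122,42,-86.9);print(sensors.read_state()['qpos'].round(2));look('g')"
```

```text
clk 44.5 pos [ 547.  -122.6  123.2] yaw -86.8 rp [-179.9   -0. ] q7 -1.96 w 69.8 -> units [-0.02  0.01 -1.35] turn -0.02
[-0.41  0.93  1.02  1.9  -1.01  0.94 -1.96]
top
 sole [ 658.4 -112.4] 91.3 [144.7  46.9] area 571 z 48.0
 sole [ 435.7 -130.1] 96.0 [130.2  40.6] area 360 z 48.0
 lever world deg 65.33575
scene
 sole [445.4 -96.3] 97.3 [108.1  61.4] area 532 z 46.0
 sole [ 550.  -110.6] 90.7 [148.5  58.2] area 671 z 45.0
 sole [ 663.7 -107.7] 91.7 [147.2  56.1] area 825 z 46.0
 lever world deg 63.13502
```

Call:
send_rows:
  series:
    - [70,[-0.02,0.01,-0.7],[0,0,0]]
    - [65,[0,0,-0.65],[0,0,0]]
    - [60,[0,0,0],[0,0,0]]
    - [50,[0,0,0],[0,0,0]]
    - [42,[0,0,0],[0,0,0]]
    - [37,[0,0,0],[0,0,0]]
    - [35.2,[0,0,0],[0,0,0]]
    - [35.2,[0,0,0],[0,0,0]]

```text
clock: 45.62
eef_pos: [545.0, -122.4, 42.3]
tool_rot: [-3.14, -0.0, -1.516]
force: [-0.3, 0.4, 6.4]
width: 35.9
gripper_force: 20.9
```

Call:
send_rows:
  series:
    - [35.2,[0,0,0.2],[0,0,0]]
    - [35.2,[0,0,0.6],[0,0,0]]
    - [35.2,[0,0,0.8],[0,0,0]]
    - [35.2,[0,0,0],[0,0,1]]
    - [35.2,[0,0,0],[0,0,1]]
    - [35.2,[0,0,0],[0,0,1]]
    - [35.2,[0,0,0],[0,0,1]]
    - [35.2,[0,0,0],[0,0,1]]

```text
clock: 46.62
eef_pos: [544.3, -122.1, 137.8]
tool_rot: [3.142, -0.0, -1.077]
force: [-0.2, -0.1, -1.0]
width: 35.8
gripper_force: 20.8
```

Call:
send_rows:
  series:
    - [35.2,[0,0,0],[0,0,1]]
    - [35.2,[0,0,0],[0,0,1]]
    - [35.2,[0,0,0],[0,0,1]]
    - [35.2,[0,0,0],[0,0,1]]
    - [35.2,[0,0,0],[0,0,1]]
    - [35.2,[0,0,0],[0,0,1]]
    - [35.2,[0,0,0],[0,0,1]]
    - [35.2,[0,0,0],[0,0,1]]

```text
clock: 47.62
eef_pos: [544.2, -122.3, 137.8]
tool_rot: [3.141, -0.0, -0.379]
force: [-0.1, -0.1, -1.5]
width: 35.6
gripper_force: 20.8
```

Call:
send_rows:
  series:
    - [35.2,[0,0,0],[0,0,1]]
    - [35.2,[0,0,0],[0,0,1]]
    - [35.2,[0,0,0],[0,0,1]]
    - [35.2,[0,0,0],[0,0,1]]
    - [35.2,[0,0,0],[0,0,1]]
    - [35.2,[0,0,0],[0,0,1]]
    - [35.2,[0,0,0],[0,0,1]]
    - [35.2,[0,0,0],[0,0,1]]

```text
clock: 48.62
eef_pos: [544.1, -122.4, 137.8]
tool_rot: [3.141, 0.0, 0.32]
force: [-0.1, 0.5, -1.5]
width: 35.4
gripper_force: 20.8
```

Call:
send_rows:
  series:
    - [35.2,[0,0,0],[0,0,1]]
    - [35.2,[0,0,0],[0,0,1]]
    - [35.2,[0,0,0],[0,0,1]]
    - [35.2,[0,0,0],[0,0,1]]
    - [35.2,[0,0,0],[0,0,1]]
    - [35.2,[0,0,0],[0,0,1]]
    - [35.2,[0,0,0],[0,0,1]]
    - [35.2,[0,0,0],[0,0,1]]

```text
clock: 49.62
eef_pos: [544.1, -122.6, 137.7]
tool_rot: [3.141, 0.001, 1.017]
force: [0.7, 0.5, -1.0]
width: 35.5
gripper_force: 20.8
```

Call:
send_rows:
  series:
    - [35.2,[0,0,0],[0,0,1]]
    - [35.2,[0,0,0],[0,0,1]]
    - [35.2,[0,0,0],[0,0,1]]
    - [35.2,[0,0,0],[0,0,1]]
    - [35.2,[0,0,0],[0,0,1]]
    - [35.2,[0,0,0],[0,0,1]]
    - [35.2,[0,0,0],[0,0,1]]
    - [35.2,[0,0,0],[0,0,0]]

```text
clock: 50.62
eef_pos: [544.1, -122.6, 137.6]
tool_rot: [-3.141, 0.001, 1.624]
force: [-0.4, -0.4, -0.1]
width: 35.9
gripper_force: 20.8
```

```bash
python3 -c "
from h import *
to(545,-111,43,93.1);print(sensors.read_state()['qpos'].round(2))"
```

```text
clk 50.6 pos [ 544.1 -122.6  137.6] yaw 93.1 rp [-180.    0.] q7 0.30 w 35.9 -> units [ 0.01  0.19 -1.58] turn 0.01
[ 0.12  0.65  0.08  1.88 -0.08  0.61  0.3 ]
```

Call:
send_rows:
  series:
    - [35.2,[0.01,0.19,-0.3],[0,0,0]]
    - [35.2,[0,0,-0.6],[0,0,0]]
    - [35.2,[0,0,-0.5],[0,0,0]]
    - [35.2,[0,0,-0.18],[0,0,0]]
    - [35.2,[0,0,0],[0,0,0]]
    - [45,[0,0,0],[0,0,0]]
    - [60,[0,0,0],[0,0,0]]
    - [70,[0,0,0.3],[0,0,0]]

```text
clock: 51.62
eef_pos: [544.4, -110.6, 60.6]
tool_rot: [-3.14, -0.0, 1.626]
force: [-0.0, 0.3, 0.2]
width: 69.9
gripper_force: 0.0
```

Call:
send_rows:
  series:
    - [70,[0,0,0.6],[0,0,0]]
    - [70,[-0.2,0,0.4],[0,0,0]]
    - [70,[-0.4,-0.08,0],[0,0,0]]
    - [70,[-0.4,-0.08,0],[0,0,0]]
    - [70,[-0.4,-0.06,0],[0,0,0]]
    - [70,[-0.42,-0.06,0],[0,0,0]]
    - [70,[0,0,0],[0,0,0]]
    - [70,[0,0,0],[0,0,0]]

```text
clock: 52.62
eef_pos: [437.6, -127.6, 121.4]
tool_rot: [3.139, 0.001, 1.626]
force: [-0.0, -0.2, -0.2]
width: 70.1
gripper_force: 0.0
```

```bash
python3 -c "
from h import *
to(435.8,-128.2,42,93.1);look('i')"
```

```text
clk 52.6 pos [ 437.6 -127.6  121.4] yaw 93.2 rp [179.8   0. ] q7 0.36 w 70.1 -> units [-0.03 -0.01 -1.32] turn -0.02
top
 sole [ 606.  -119.1] 89.3 [146.5  49. ] area 593 z 48.0
 sole [ 551. -121.] 89.4 [146.1  48.7] area 565 z 48.0
 sole [434.8 -79.6] 89.5 [78.9 45.2] area 325 z 48.0
 lever world deg 62.928833
scene
 sole [ 448.4 -115.8] 97.9 [147.5  61.3] area 625 z 45.0
 sole [ 583.7 -114.6] 90.8 [149.2 115. ] area 1494 z 46.0
 lever world deg 63.142338
```

```bash
python3 -c "
from h import *
a=cv2.imread('pics/i_top.png')[160:310,270:400];b=cv2.imread('pics/i_scene.png')[120:270,160:340]
cv2.imwrite('pics/i1.png',np.hstack([cv2.resize(a,(390,450),interpolation=2),cv2.resize(b,(400,450),interpolation=2)]))"
```

```text
(no output)
```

View pics/i1.png

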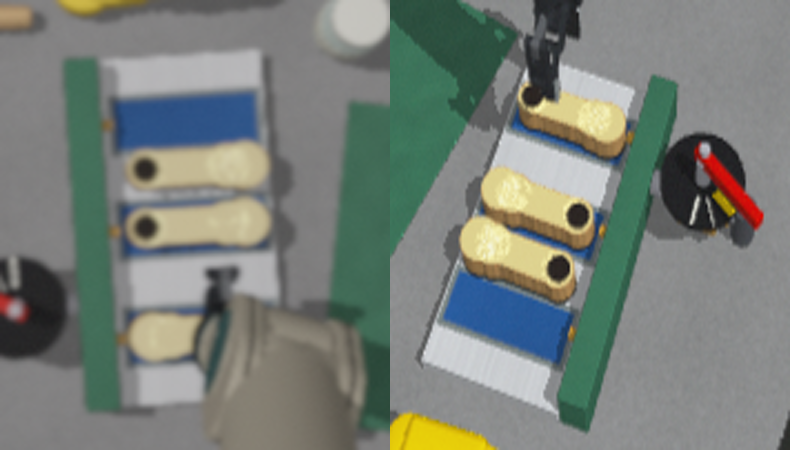

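Sole 3 was knocked from lane 3 (empty blue at (185,120)) to beside sole 2. I'll finish lane 1's flip first, then mend it.

Call:
send_rows:
  series:
    - [70,[-0.03,-0.01,-0.7],[0,0,0]]
    - [65,[0,0,-0.62],[0,0,0]]
    - [60,[0,0,0],[0,0,0]]
    - [50,[0,0,0],[0,0,0]]
    - [42,[0,0,0],[0,0,0]]
    - [37,[0,0,0],[0,0,0]]
    - [35.2,[0,0,0],[0,0,0]]
    - [35.2,[0,0,0],[0,0,0]]

```text
clock: 53.72
eef_pos: [434.2, -124.6, 58.6]
tool_rot: [-3.14, -0.012, 1.626]
force: [-0.1, 0.2, 5.7]
width: 35.5
gripper_force: 13.9
```

Call:
send_rows:
  series:
    - [35.2,[0,0,0.2],[0,0,0]]
    - [35.2,[0,0,0.6],[0,0,0]]
    - [35.2,[0,0,0.8],[0,0,0]]
    - [35.2,[0,0,0],[0,0,-1]]
    - [35.2,[0,0,0],[0,0,-1]]
    - [35.2,[0,0,0],[0,0,-1]]
    - [35.2,[0,0,0],[0,0,-1]]
    - [35.2,[0,0,0],[0,0,-1]]

```text
clock: 54.72
eef_pos: [433.2, -124.2, 154.5]
tool_rot: [-3.138, -0.013, 1.187]
force: [-0.2, -0.4, -0.8]
width: 35.4
gripper_force: 13.8
```

Call:
send_rows:
  series:
    - [35.2,[0,0,0],[0,0,-1]]
    - [35.2,[0,0,0],[0,0,-1]]
    - [35.2,[0,0,0],[0,0,-1]]
    - [35.2,[0,0,0],[0,0,-1]]
    - [35.2,[0,0,0],[0,0,-1]]
    - [35.2,[0,0,0],[0,0,-1]]
    - [35.2,[0,0,0],[0,0,-1]]
    - [35.2,[0,0,0],[0,0,-1]]

```text
clock: 55.72
eef_pos: [433.2, -124.0, 154.4]
tool_rot: [-3.137, -0.013, 0.489]
force: [0.2, -0.1, -0.8]
width: 35.5
gripper_force: 13.8
```

Call:
send_rows:
  series:
    - [35.2,[0,0,0],[0,0,-1]]
    - [35.2,[0,0,0],[0,0,-1]]
    - [35.2,[0,0,0],[0,0,-1]]
    - [35.2,[0,0,0],[0,0,-1]]
    - [35.2,[0,0,0],[0,0,-1]]
    - [35.2,[0,0,0],[0,0,-1]]
    - [35.2,[0,0,0],[0,0,-1]]
    - [35.2,[0,0,0],[0,0,-1]]

```text
clock: 56.72
eef_pos: [433.3, -123.8, 154.4]
tool_rot: [-3.136, -0.013, -0.21]
force: [0.3, -0.5, -1.5]
width: 35.8
gripper_force: 13.8
```

Call:
send_rows:
  series:
    - [35.2,[0,0,0],[0,0,-1]]
    - [35.2,[0,0,0],[0,0,-1]]
    - [35.2,[0,0,0],[0,0,-1]]
    - [35.2,[0,0,0],[0,0,-1]]
    - [35.2,[0,0,0],[0,0,-1]]
    - [35.2,[0,0,0],[0,0,-1]]
    - [35.2,[0,0,0],[0,0,-1]]
    - [35.2,[0,0,0],[0,0,-1]]

```text
clock: 57.72
eef_pos: [433.3, -123.7, 154.3]
tool_rot: [-3.136, -0.012, -0.908]
force: [-0.2, -0.1, -1.7]
width: 35.5
gripper_force: 13.8
```

Call:
send_rows:
  series:
    - [35.2,[0,0,0],[0,0,-1]]
    - [35.2,[0,0,0],[0,0,-1]]
    - [35.2,[0,0,0],[0,0,-1]]
    - [35.2,[0,0,0],[0,0,-1]]
    - [35.2,[0,0,0],[0,0,-1]]
    - [35.2,[0,0,0],[0,0,-1]]
    - [35.2,[0,0,0],[0,0,-1]]
    - [35.2,[0,0,0],[0,0,0]]

```text
clock: 58.72
eef_pos: [433.4, -123.8, 154.1]
tool_rot: [-3.138, -0.012, -1.515]
force: [0.0, 0.5, -0.7]
width: 35.1
gripper_force: 13.8
```

```bash
python3 -c "
from h import *
to(435.2,-117.2,43,-86.9);print(sensors.read_state()['qpos'].round(2))"
```

```text
clk 58.7 pos [ 433.4 -123.8  154.1] yaw -86.8 rp [-179.8   -0.7] q7 -1.77 w 35.1 -> units [ 0.03  0.11 -1.85] turn -0.02
[-0.47  0.81  1.13  2.17 -1.03  0.86 -1.77]
```

Call:
send_rows:
  series:
    - [35.2,[0.03,0.05,-0.3],[0,0,0]]
    - [35.2,[0,0,-0.5],[0,0,0]]
    - [35.2,[0,0,-0.4],[0,0,0]]
    - [35.2,[0,0,-0.2],[0,0,0]]
    - [35.2,[0,0,0],[0,0,0]]
    - [35.2,[0,0,0],[0,0,0]]

```text
clock: 59.48
eef_pos: [435.5, -121.6, 70.4]
tool_rot: [-3.137, -0.013, -1.515]
force: [0.1, 0.2, -1.2]
width: 35.5
gripper_force: 13.8
```

```bash
python3 -c "
from h import *
to(435.4,-120.7,59,-86.9);look('j')"
```

```text
clk 59.5 pos [ 435.5 -121.6   70.4] yaw -86.8 rp [-179.7   -0.7] q7 -1.78 w 35.5 -> units [-0.    0.01 -0.19] turn -0.02
top
 sole [ 606.  -119.1] 89.3 [146.5  49. ] area 591 z 48.0
 sole [ 551. -121.] 89.4 [146.1  48.7] area 570 z 48.0
 lever world deg 61.417534
scene
 sole [436.1 -88.1] 93.5 [74.7 54.2] area 282 z 57.0
 sole [ 583.7 -114.6] 90.8 [149.2 115. ] area 1495 z 46.0
 lever world deg 63.07956
```

Call:
send_rows:
  series:
    - [35.2,[0,0.01,-0.18],[0,0,0]]
    - [35.2,[0,0,0],[0,0,0]]
    - [45,[0,0,0],[0,0,0]]
    - [60,[0,0,0],[0,0,0]]
    - [60,[0,0,0.4],[0,0,0]]
    - [60,[0,0,0.8],[0,0,0]]
    - [60,[0.4,0,0.5],[0,0,0]]
    - [60,[0.5,0.6,0.1],[0,0,0]]

```text
clock: 60.58
eef_pos: [490.9, -87.5, 169.9]
tool_rot: [-3.133, -0.016, -1.521]
force: [0.5, 0.1, -1.8]
width: 59.7
gripper_force: 0.0
```

Call:
send_rows:
  series:
    - [60,[0.4,0.8,0],[0,0,0]]
    - [60,[0.4,0.8,0],[0,0,0]]
    - [60,[0.4,0.8,0],[0,0,0]]
    - [60,[0,0,0],[0,0,0]]

```text
clock: 61.08
eef_pos: [562.5, 64.8, 166.2]
tool_rot: [-3.138, -0.011, -1.506]
force: [0.0, 0.1, 0.1]
width: 60.4
gripper_force: 0.0
```

```bash
cat > chk.py <<'E'
from h import *
import sys
def waist(d,n):
    # cream runs across the waist: profile along station x at several y near lane centres
    H,S,V=hsv(d);m=((H>12)&(H<32)&(S>30)&(S<130)&(V>110))
    f=210/np.tan(np.radians(d['vfov'])/2)
    for x0,y0 in((655.1,-110.9),(545.2,-116.6),(435.5,-122.7)):pass
    ang=np.radians(3.07)
    for s in(-50,-30,-15,0,15,30,50):
        t=np.arange(-200,200,1.);p=np.c_[545.2+t*np.cos(ang)-s*np.sin(ang),-116.6+t*np.sin(ang)+s*np.cos(ang),0*t+48,0*t+1]
        c=p@d['world_to_cam'].T;u=c[:,0]/c[:,2]*f+d['cx'];v=c[:,1]/c[:,2]*f+d['cy']
        q=cv2.remap(m.astype(np.float32),u.astype(np.float32)[None],v.astype(np.float32)[None],1)[0]>.5
        e=np.flatnonzero(np.diff(q.astype(int)));print(n,'s',s,t[e].round(0))
if __name__=='__main__':
    for n in('top','scene'):
        d=cap(n);np.savez('l_'+n+'.npz',**d);soles(d);lever(d);waist(d,n)
        cv2.imwrite(f'pics/{sys.argv[1]}_{n}.png',d['img'][:,:,::-1])
    to(606,-119,42,-90)
E
python3 chk.py k
```

```text
sole [ 606.  -119.1] 89.3 [146.5  49. ] area 587 z 48.0
 sole [ 551.  -122.5] 89.4 [143.1  48.7] area 520 z 48.0
 sole [ 438.9 -124.9] 89.5 [145.3  48.1] area 580 z 48.0
 lever world deg 61.41379
top s -50 [-135.  -84.  -24.   28.   31.   80.]
top s -30 [-131.  -86.  -19.   23.   36.   80.]
top s -15 [-127.  -89.  -15.   18.   40.   79.]
top s 0 [-126.  -90.  -17.   19.   38.   77.]
top s 15 [-129.  -89.  -17.   20.   38.   78.]
top s 30 [-128.  -92.  -16.   18.   39.   79.]
top s 50 [-129. -120.  -99.  -87.  -17.  -14.   16.   19.   41.   47.   71.   81.]
 sole [ 445.7 -119.9] 90.9 [147.2  58.5] area 656 z 46.0
 sole [ 584.2 -114.7] 90.3 [148.8 114.9] area 1470 z 46.0
 lever world deg 63.200726
scene s -50 [-131.  -74.  -21.   93.]
scene s -30 [-130.  -77.  -20.    5.    6.   34.   38.   91.]
scene s -15 [-127.  -72.  -16.   33.   43.   88.]
scene s 0 [-127.  -76.  -16.   31.   41.   89.]
scene s 15 [-126.  -79.  -17.   30.   41.   88.]
scene s 30 [-127.  -76.  -16.   28.   42.   90.]
scene s 50 [-129. -122.  -96.  -87.  -18.  -13.   16.   25.   42.   48.   74.   90.]
clk 61.2 pos [560.9  59.4 166.9] yaw -86.8 rp [-179.8   -0.8] q7 -2.49 w 60.0 -> units [ 0.75 -2.97 -2.08] turn -0.65
```

Call:
send_rows:
  series:
    - [50,[0.2,-0.6,0],[0.16,0,0]]
    - [50,[0.2,-0.7,0],[0,0,0]]
    - [50,[0.2,-0.7,0],[0,0,0]]
    - [50,[0.17,-0.7,-0.3],[0,0,0]]
    - [50,[0,-0.15,-0.7],[0,0,0]]
    - [50,[0,0,-0.5],[0,0,0]]
    - [50,[0,0,0],[0,0,0]]
    - [50,[0,0,0],[0,0,0]]

```text
clock: 62.18
eef_pos: [607.6, -113.1, 78.4]
tool_rot: [-3.136, -0.0, -1.517]
force: [0.6, -0.5, 0.7]
width: 50.0
gripper_force: 0.0
```

Call:
send_rows:
  series:
    - [50,[0,0,0],[0,0,0]]
    - [50,[0,0,0],[0,0,0]]

```text
clock: 62.42
eef_pos: [608.1, -111.7, 78.2]
tool_rot: [-3.135, 0.001, -1.515]
force: [-1.0, -0.2, 0.6]
width: 50.2
gripper_force: 0.0
```

Run:
```python
from h import *
to(607.2,-111.3,42,-86.9)
a=np.radians(3.07)
def prof(d,n,cx,z=48):
    H,S,V=hsv(d);bl=(abs(H-109)<12)&(S>120);m=((H>12)&(H<32)&(S>30)&(S<130)&(V>110))|((V<70)&~bl)
    f=210/np.tan(np.radians(d['vfov'])/2)
    for t0 in cx:
        t=np.arange(-95,85,1.);p=np.c_[545.2+t0*np.cos(a)-t*np.sin(a),-116.6+t0*np.sin(a)+t*np.cos(a),0*t+z,0*t+1]
        c=p@d['world_to_cam'].T;u=c[:,0]/c[:,2]*f+d['cx'];v=c[:,1]/c[:,2]*f+d['cy']
        q=cv2.remap(m.astype(np.float32),u.astype(np.float32)[None],v.astype(np.float32)[None],1)[0]>.5
        print(n,t0,t[np.flatnonzero(np.diff(q.astype(int)))])
prof(dict(np.load('l_top.npz')),'now',(-108.5,1,58.5));prof(dict(np.load('l_scene.npz')),'nowsc',(-108.5,1,58.5))
class D(dict):pass
for nm,cx in(('d',(-110,0,110)),('g',(110,))):
  for n in('top','scene'):
    d=dict(np.load(f'l_{n}.npz'));d['img']=cv2.imread(f'pics/{nm}_{n}.png')[:,:,::-1].copy();prof(d,nm+n,cx)
```

```text
clk 62.4 pos [ 608.1 -111.7   78.2] yaw -86.8 rp [-179.6    0. ] q7 -2.18 w 50.2 -> units [-0.02  0.01 -0.6 ] turn -0.02
now -108.5 [-77.  38.  41.  59.  62.  71.  77.  83.]
now 1 [-80.  36.  39.  61.  64.  67.  76.]
now 58.5 [-84.  35.  38.  54.  57.  68.]
nowsc -108.5 [-74.  72.]
nowsc 1 [-75.  63.  64.  71.]
nowsc 58.5 [-78.  66.]
dtop -110 [-70. -69. -62. -42. -38.  83.]
dtop 0 [-72. -61. -58. -43. -40.]
dtop 110 [-76. -67. -63. -45. -42.]
dscene -110 [-70.  74.  80.]
dscene 0 [-70. -61. -60. -38. -36.  76.]
dscene 110 [-72.  73.]
gtop 110 [-76.  41.  44.  59.  62.  71.  75.]
gscene 110 [-73.  38.  41.  71.]
```

Call:
send_rows:
  series:
    - [50,[-0.02,0,-0.3],[0,0,0]]
    - [50,[0,0,-0.3],[0,0,0]]
    - [50,[0,0,0],[0,0,0]]
    - [50,[0,0,0],[0,0,0]]

```text
clock: 62.92
eef_pos: [606.2, -112.1, 40.7]
tool_rot: [-3.138, 0.001, -1.516]
force: [-0.2, -0.6, 0.4]
width: 50.1
gripper_force: 0.0
```

```bash
python3 -c "
from h import *
to(607.2,-111.3,42,-86.9);print(sensors.read_state()['force']);look('m')
b=cv2.imread('pics/m_scene.png')[120:270,160:340]
cv2.imwrite('pics/m1.png',cv2.resize(b,(720,600),interpolation=2))"
```

```text
clk 62.9 pos [ 606.2 -112.1   40.7] yaw -86.9 rp [-179.8    0. ] q7 -2.14 w 50.1 -> units [0.02 0.01 0.02] turn -0.01
[-0.23236943 -0.62847051  0.43466712]
top
 sole [ 440.4 -125. ] 89.5 [145.3  51.2] area 595 z 48.0Traceback (most recent call last):
  File "<string>", line 3, in <module>
    to(607.2,-111.3,42,-86.9);print(sensors.read_state()['force']);look('m')
                                                                   ~~~~^^^^^
  File "h.py", line 42, in look
    d=cap(n);print(n);soles(d);lever(d)
                               ~~~~~^^^
  File "h.py", line 39, in lever
    l=cv2.fitLine(p[:,:2].astype(np.float32),cv2.DIST_L2,0,.01,.01).ravel();print(' lever world deg',np.degrees(np.arctan2(l[1],l[0])))
      ~~~~~~~~~~~^^^^^^^^^^^^^^^^^^^^^^^^^^^^^^^^^^^^^^^^^^^^^^^^^^
cv2.error: OpenCV(4.12.0) /io/opencv/modules/imgproc/src/linefit.cpp:50: error: (-215:Assertion failed) count > 0 in function 'fitLine2D_wods'
```

Call:
send_rows:
  series:
    - [42,[0,0,0],[0,0,0]]
    - [37,[0,0,0],[0,0,0]]
    - [35.2,[0,0,0],[0,0,0]]
    - [35.2,[0,0,0],[0,0,0]]
    - [35.2,[0,0,0],[0,0,0]]
    - [35.2,[0,0,0.3],[0,0,0]]
    - [35.2,[0,0,0.5],[0,0,0]]
    - [35.2,[0.2,0.05,0],[0,0,0]]

```text
clock: 63.98
eef_pos: [619.5, -109.8, 91.9]
tool_rot: [-3.133, -0.001, -1.517]
force: [0.4, -0.2, -0.3]
width: 35.5
gripper_force: 22.4
```

Call:
send_rows:
  series:
    - [35.2,[0.3,0.05,0],[0,0,0]]
    - [35.2,[0.3,0.05,0],[0,0,0]]
    - [35.2,[0,0,-0.4],[0,0,0]]
    - [35.2,[0,0,0],[0,0,0]]
    - [35.2,[0,0,0],[0,0,0]]
    - [35.2,[0,0,0],[0,0,0]]

```text
clock: 64.72
eef_pos: [654.1, -103.2, 65.3]
tool_rot: [-3.137, 0.001, -1.516]
force: [0.4, 0.6, -0.9]
width: 35.6
gripper_force: 22.4
```

```bash
python3 -c "
from h import *
to(654.7,-102.9,41.2,-86.9);print(sensors.read_state()['gripper_force'])"
```

```text
clk 64.7 pos [ 654.1 -103.2   65.3] yaw -86.9 rp [-179.7    0. ] q7 -2.26 w 35.6 -> units [ 0.01  0.   -0.4 ] turn -0.0
22.40047127008438
```

Call:
send_rows:
  series:
    - [35.2,[0.01,0,-0.25],[0,0,0]]
    - [35.2,[0,0,-0.15],[0,0,0]]
    - [35.2,[0,0,0],[0,0,0]]
    - [45,[0,0,0],[0,0,0]]
    - [60,[0,0,0],[0,0,0]]
    - [70,[0,0,0.4],[0,0,0]]
    - [60,[0,0,0.8],[0,0,0]]
    - [50,[0,0,0.8],[0,0,0]]

```text
clock: 65.72
eef_pos: [655.0, -103.2, 163.9]
tool_rot: [-3.136, 0.0, -1.516]
force: [0.9, 0.4, -0.4]
width: 50.1
gripper_force: 0.0
```

Call:
send_rows:
  series:
    - [50,[-0.09,0.3,0],[0,0,1]]
    - [50,[-0.09,0.3,0],[0,0,1]]
    - [50,[-0.09,0.3,0],[0,0,1]]
    - [50,[-0.09,0.3,0],[0,0,1]]
    - [50,[-0.09,0.3,0],[0,0,1]]
    - [50,[-0.09,0.3,0],[0,0,1]]
    - [50,[-0.09,0.3,0],[0,0,1]]
    - [50,[-0.09,0.3,0],[0,0,1]]

```text
clock: 66.72
eef_pos: [612.0, 41.4, 162.9]
tool_rot: [-3.136, -0.0, -0.815]
force: [-0.4, 0.6, 0.2]
width: 49.8
gripper_force: 0.0
```

```bash
python3 chk.py n; python3 -c "
import cv2,numpy as np
a=cv2.imread('pics/n_top.png')[160:310,270:400];b=cv2.imread('pics/n_scene.png')[120:270,160:340]
cv2.imwrite('pics/n1.png',np.hstack([cv2.resize(a,(390,450),interpolation=2),cv2.resize(b,(400,450),interpolation=2)]))"
```

```text
sole [ 658.4 -106.2] 89.3 [156.1  49.3] area 597 z 48.0
 sole [ 549.5 -119.5] 89.4 [143.1  45.7] area 531 z 48.0
 sole [ 440.4 -125. ] 89.5 [145.3  51.2] area 593 z 48.0
 lever world deg 61.371365
top s -50 [-135.  -84.  -24.   25.   83.  136.]
top s -30 [-131.  -86.  -19.   23.   85.  134.]
top s -15 [-127.  -89.  -15.   18.   89.  129.]
top s 0 [-126.  -90.  -17.   19.   90.  130.]
top s 15 [-129.  -89.  -17.   17.   91.  128.]
top s 30 [-128.  -88.  -19.   18.   92.  129.]
top s 50 [-129. -120.  -99.  -87.  -17.  -10.   16.   19.   90.  102.  123.  133.]
 sole [ 444.2 -130.3] 95.9 [125.7  61.4] area 591 z 46.0
 sole [ 554.6 -114.6] 90.8 [148.3  56.7] area 685 z 46.0
 sole [ 663.7 -106.6] 90.1 [147.6  56.7] area 798 z 46.0
 lever world deg 63.182407
scene s -50 [-131.  -74.  -21.   33.   87.  140.]
scene s -30 [-130.  -71.  -20.   29.   89.  143.]
scene s -15 [-127.  -79.  -75.  -72.  -16.   30.   93.  132.  138.  141.]
scene s 0 [-127.  -83.  -81.  -76.  -16.   23.   93.  139.]
scene s 15 [-126.  -74.  -15.   20.   23.   30.   92.  138.]
scene s 30 [-127.  -75.  -16.   28.   93.  139.]
scene s 50 [-191. -159. -118. -113.  -95.  -78.  -18.  -12.   16.   25.   93.   99.
  123.  138.]
clk 66.8 pos [611.7  43.7 162.4] yaw -46.7 rp [-1.796e+02  1.000e-01] q7 -1.92 w 49.8 -> units [-0.09 -2.71 -2.01] turn -8.67
```

View pics/n1.png

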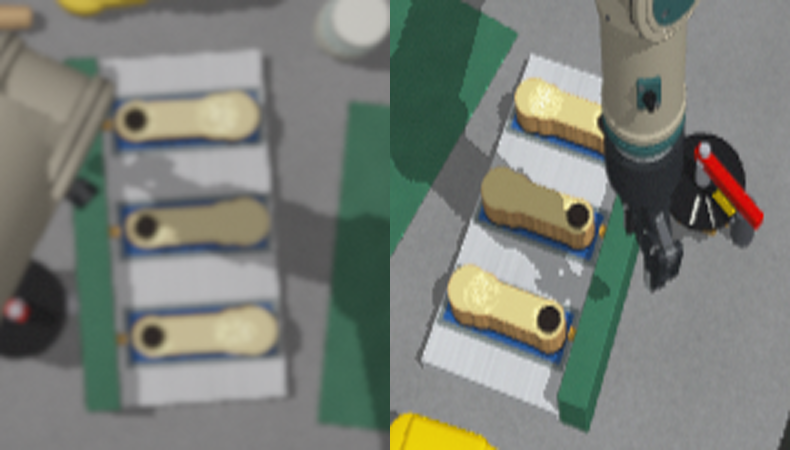

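All three soles now lie heel to the nozzle, centred; the lever is on the mark. Proceed to the valve while three seconds pass.

Call:
send_rows:
  series:
    - [50,[-0.09,0.06,0],[0,0,1]]
    - [50,[-0.09,0.06,0],[0,0,1]]
    - [50,[-0.09,0.06,0],[0,0,1]]
    - [50,[-0.09,0.06,0],[0,0,1]]
    - [50,[-0.09,0.06,0],[0,0,1]]
    - [50,[-0.09,0.06,0],[0,0,1]]
    - [50,[-0.09,0.06,0],[0,0,1]]
    - [50,[-0.09,0.06,0],[0,0,1]]

```text
clock: 67.82
eef_pos: [569.0, 68.5, 162.1]
tool_rot: [-3.138, -0.001, -0.12]
force: [-1.2, -0.4, -0.6]
width: 50.2
gripper_force: 0.0
```

Call:
send_rows:
  series:
    - [50,[-0.09,0.06,0],[0,0,1]]
    - [50,[-0.09,0.06,0],[0,0,1]]
    - [50,[-0.09,0.06,0],[0,0,1]]
    - [50,[-0.09,0.06,0],[0,0,1]]
    - [50,[-0.09,0.06,0],[0,0,1]]
    - [50,[-0.09,0.06,0],[0,0,1]]
    - [50,[-0.09,0.06,0],[0,0,1]]
    - [50,[-0.09,0.06,0],[0,0,1]]

```text
clock: 68.82
eef_pos: [526.0, 97.3, 162.0]
tool_rot: [-3.139, 0.0, 0.578]
force: [0.1, -0.2, 0.5]
width: 49.9
gripper_force: 0.0
```

Call:
send_rows:
  series:
    - [50,[-0.09,0.06,0],[0,0,1]]
    - [50,[-0.09,0.06,0],[0,0,1]]
    - [50,[-0.09,0.06,0],[0,0,1]]
    - [50,[-0.09,0.06,0],[0,0,1]]
    - [50,[-0.09,0.06,0],[0,0,1]]
    - [50,[-0.06,0.06,0],[0,0,1]]
    - [50,[0,0,0],[0,0,0]]
    - [50,[0,0,0],[0,0,0]]

```text
clock: 69.82
eef_pos: [495.4, 119.5, 161.5]
tool_rot: [-3.138, 0.001, 1.099]
force: [-0.4, -0.8, 0.9]
width: 49.9
gripper_force: 0.0
```

```bash
python3 -c "
from h import *
look('o');to(495.3,126,99,63.1)"
```

```text
top
 sole [ 658.4 -106.2] 89.3 [156.1  49.3] area 601 z 48.0
 sole [ 549.5 -121. ] 89.4 [146.1  45.7] area 564 z 48.0
 sole [ 440.6 -126.5] 91.1 [142.7  48.5] area 527 z 48.0
 lever world deg 61.444523
scene
 sole [ 441.7 -121.4] 97.9 [143.6  61.5] area 611 z 46.0
 sole [ 555.  -114.6] 90.8 [148.3  57.6] area 737 z 45.0
 sole [ 663.7 -106.6] 90.1 [147.6  56.7] area 806 z 46.0
 lever world deg 63.70617
clk 69.9 pos [495.1 119.8 161.2] yaw 63.0 rp [-1.798e+02  1.000e-01] q7 -0.60 w 50.0 -> units [ 0.    0.1  -1.04] turn 0.01
```

Call:
send_rows:
  series:
    - [50,[0,0.1,-0.5],[0,0,0]]
    - [50,[0,0,-0.54],[0,0,0]]
    - [30,[0,0,0],[0,0,0]]
    - [20,[0,0,0],[0,0,0]]
    - [15,[0,0,0],[0,0,0]]
    - [13.3,[0,0,0],[0,0,0]]
    - [13.3,[0,0,0],[0,0,0]]

```text
clock: 70.8
eef_pos: [495.2, 126.7, 99.7]
tool_rot: [-3.138, -0.0, 1.102]
force: [-1.9, 0.9, 6.3]
width: 13.6
gripper_force: 18.4
```

Call:
send_rows:
  series:
    - [13.3,[0.084,-0.047,0],[0,0,-1]]
    - [13.3,[0.08,-0.054,0],[0,0,-1]]
    - [13.3,[0.075,-0.061,0],[0,0,-1]]
    - [13.3,[0.069,-0.068,0],[0,0,-1]]
    - [13.3,[0.063,-0.073,0],[0,0,-1]]
    - [13.3,[0.056,-0.078,0],[0,0,-1]]
    - [13.3,[0.049,-0.083,0],[0,0,-1]]
    - [13.3,[0.042,-0.087,0],[0,0,-1]]

```text
clock: 71.8
eef_pos: [526.9, 92.9, 99.7]
tool_rot: [-3.138, -0.001, 0.403]
force: [-0.2, -1.1, 5.2]
width: 13.6
gripper_force: 18.7
```

Call:
send_rows:
  series:
    - [13.3,[0.034,-0.09,0],[0,0,-1]]
    - [13.3,[0.026,-0.093,0],[0,0,-1]]
    - [13.3,[0.018,-0.095,0],[0,0,-1]]
    - [13.3,[0.01,-0.096,0],[0,0,-1]]
    - [13.3,[0,-0.04,0],[0,0,0]]
    - [13.3,[0,0,0],[0,0,0]]
    - [13.3,[0,0,0],[0,0,0]]

```text
clock: 72.68
eef_pos: [532.5, 69.1, 99.7]
tool_rot: [-3.136, -0.002, 0.056]
force: [1.3, 1.2, 5.8]
width: 13.4
gripper_force: 18.3
```

Call:
send_rows:
  series:
    - [13.3,[0,-0.05,0],[0,0,0]]
    - [13.3,[0,0,0],[0,0,0]]
    - [13.3,[0,0,0],[0,0,0]]

```text
clock: 73.05
eef_pos: [532.5, 69.0, 99.8]
tool_rot: [-3.133, -0.002, 0.058]
force: [0.8, 8.0, 5.7]
width: 13.7
gripper_force: 18.8
```

Call:
send_rows:
  series:
    - [15,[0,0.05,0],[0,0,0]]
    - [30,[0,0,0],[0,0,0]]
    - [50,[0,0,0.4],[0,0,0]]
    - [60,[0,0,0.7],[0,0,1]]
    - [60,[0.1,-0.1,0],[0,0,1]]
    - [60,[0.12,-0.18,0],[0,0,1]]
    - [60,[0.12,-0.18,0],[0,0,1]]
    - [60,[0.12,-0.18,0],[0,0,1]]

```text
clock: 74.05
eef_pos: [558.5, 29.2, 164.4]
tool_rot: [-3.137, 0.002, 0.494]
force: [0.0, 0.5, -0.8]
width: 59.6
gripper_force: 0.0
```

Call:
send_rows:
  series:
    - [60,[0.12,-0.18,0],[0,0,1]]
    - [60,[0.12,-0.18,0],[0,0,1]]
    - [60,[0.12,-0.18,0],[0,0,1]]
    - [60,[0.12,-0.18,0],[0,0,1]]
    - [60,[0.12,-0.18,0],[0,0,1]]
    - [60,[0.12,-0.18,0],[0,0,1]]
    - [60,[0.12,-0.18,0],[0,0,1]]
    - [60,[0.12,-0.18,0],[0,0,1]]

```text
clock: 75.05
eef_pos: [616.0, -57.3, 164.2]
tool_rot: [-3.136, 0.002, 1.192]
force: [-0.2, -0.1, -0.9]
width: 59.9
gripper_force: 0.0
```

Call:
send_rows:
  series:
    - [60,[0.12,-0.18,0],[0,0,1]]
    - [60,[0.12,-0.18,0],[0,0,1]]
    - [60,[0.12,-0.18,0],[0,0,1]]
    - [60,[0.12,-0.18,0],[0,0,1]]
    - [60,[0.12,-0.18,0],[0,0,1]]
    - [60,[0,0,-0.6],[0,0,0]]
    - [60,[0,0,0],[0,0,0]]
    - [60,[0,0,0],[0,0,0]]

```text
clock: 76.05
eef_pos: [652.4, -110.4, 129.1]
tool_rot: [-3.137, 0.001, 1.626]
force: [0.1, -0.1, 1.1]
width: 59.7
gripper_force: 0.0
```

```bash
python3 -c "
from h import *
look('p');to(654.8,-105,41.5,93.1)"
```

```text
top
 lever world deg 4.3078365
scene
 sole [ 446.8 -119.9] 90.9 [147.2  60.7] area 667 z 45.0
 sole [552.3 -93.2] 93.0 [104.9  50.5] area 464 z 45.0
 sole [ 662.9 -106.5] 95.6 [146.6  49.9] area 641 z 46.0
 lever world deg 2.8253708
clk 76.2 pos [ 653.  -110.3  129.9] yaw 93.2 rp [-1.798e+02  1.000e-01] q7 0.20 w 60.1 -> units [ 0.03  0.09 -1.47] turn -0.01
```

Call:
send_rows:
  series:
    - [60,[0.03,0.09,-0.7],[0,0,0]]
    - [60,[0,0,-0.6],[0,0,0]]
    - [60,[0,0,-0.17],[0,0,0]]
    - [50,[0,0,0],[0,0,0]]
    - [42,[0,0,0],[0,0,0]]
    - [37,[0,0,0],[0,0,0]]
    - [35.2,[0,0,0],[0,0,0]]
    - [35.2,[0,0,0],[0,0,0]]

```text
clock: 77.15
eef_pos: [655.1, -105.1, 42.0]
tool_rot: [-3.139, 0.002, 1.626]
force: [-0.4, 1.0, 6.4]
width: 35.6
gripper_force: 21.6
```

```bash
python3 -c "
from h import *
to(602.6,-364.2,26,82.8)"
```

```text
clk 77.2 pos [ 655.1 -105.1   42. ] yaw 93.1 rp [-1.799e+02  1.000e-01] q7 0.19 w 35.6 -> units [-0.87 -4.32 -0.27] turn -2.07
```

Call:
send_rows:
  series:
    - [35.2,[0,0,0.3],[0,0,0]]
    - [35.2,[0,0,0.7],[0,0,0]]
    - [35.2,[0,0,0.6],[0,0,0]]
    - [35.2,[-0.09,-0.3,0],[0,0,-0.2]]
    - [35.2,[-0.1,-0.48,0],[0,0,-0.3]]
    - [35.2,[-0.1,-0.5,0],[0,0,-0.3]]
    - [35.2,[-0.1,-0.5,0],[0,0,-0.3]]
    - [35.2,[-0.1,-0.5,0],[0,0,-0.3]]

```text
clock: 78.15
eef_pos: [623.0, -243.5, 135.6]
tool_rot: [-3.135, 0.001, 1.502]
force: [0.2, 0.7, -0.6]
width: 35.3
gripper_force: 21.3
```

Call:
send_rows:
  series:
    - [35.2,[-0.1,-0.5,0],[0,0,-0.3]]
    - [35.2,[-0.1,-0.5,0],[0,0,-0.3]]
    - [35.2,[-0.1,-0.5,0],[0,0,-0.07]]
    - [35.2,[-0.08,-0.5,-0.2],[0,0,0]]
    - [35.2,[0,-0.04,-0.7],[0,0,0]]
    - [35.2,[0,0,-0.4],[0,0,0]]
    - [35.2,[0,0,0],[0,0,0]]
    - [35.2,[0,0,0],[0,0,0]]

```text
clock: 79.15
eef_pos: [601.9, -364.7, 59.1]
tool_rot: [-3.138, 0.002, 1.445]
force: [-0.2, -0.6, -0.6]
width: 35.6
gripper_force: 21.3
```

```bash
python3 -c "
from h import *
to(602.6,-364.2,26.4,82.8)"
```

```text
clk 79.2 pos [ 601.9 -364.7   59.1] yaw 82.8 rp [-1.798e+02  1.000e-01] q7 0.41 w 35.6 -> units [ 0.01  0.01 -0.55] turn 0.0
```

Call:
send_rows:
  series:
    - [35.2,[0.01,0.01,-0.3],[0,0,0]]
    - [35.2,[0,0,-0.25],[0,0,0]]
    - [35.2,[0,0,0],[0,0,0]]
    - [45,[0,0,0],[0,0,0]]
    - [60,[0,0,0],[0,0,0]]
    - [60,[0,0,0.4],[0,0,0]]
    - [60,[0,0,0.8],[0,0,0]]
    - [60,[0,0,0.7],[0,0,0]]

```text
clock: 80.15
eef_pos: [603.0, -363.9, 142.9]
tool_rot: [-3.139, 0.002, 1.445]
force: [-0.5, -0.2, 0.7]
width: 60.1
gripper_force: 0.0
```

Call:
send_rows:
  series:
    - [60,[-0.1,0.3,0],[0,0,0.3]]
    - [60,[-0.1,0.5,0],[0,0,0.3]]
    - [60,[-0.1,0.5,0],[0,0,0.3]]
    - [60,[-0.1,0.5,0],[0,0,0.3]]
    - [60,[-0.1,0.5,0],[0,0,0.3]]
    - [60,[-0.1,0.5,0],[0,0,0.3]]
    - [60,[-0.1,0.5,0],[0,0,0.26]]
    - [60,[-0.1,0.5,0],[0,0,0]]

```text
clock: 81.15
eef_pos: [555.0, -134.7, 141.4]
tool_rot: [-3.14, 0.002, 1.625]
force: [-0.2, 0.3, 0.3]
width: 59.9
gripper_force: 0.0
```

Call:
send_rows:
  series:
    - [60,[-0.13,0.38,0],[0,0,0]]
    - [60,[0,0,-0.5],[0,0,0]]
    - [60,[0,0,0],[0,0,0]]
    - [60,[0,0,0],[0,0,0]]

```text
clock: 81.65
eef_pos: [547.5, -113.3, 110.8]
tool_rot: [-3.139, 0.002, 1.624]
force: [-0.2, 0.0, 0.7]
width: 60.0
gripper_force: 0.0
```

```bash
python3 -c "
from h import *
look('q');to(546,-113.5,42,93.1)"
```

```text
top
 sole [ 599.5 -368.1] 85.5 [145.   47.3] area 567 z 32.0
 lever world deg 53.052555
scene
 sole [443.8 -92.8] 94.3 [92.4 53.1] area 386 z 45.0
 sole [ 610.3 -361. ] 79.9 [153.3  52.2] area 616 z 30.0
 sole [ 554.9 -114.6] 94.2 [147.6  51.3] area 573 z 45.0
 lever world deg 3.0027409
clk 81.8 pos [ 547.5 -113.3  110.7] yaw 93.1 rp [-1.799e+02  1.000e-01] q7 0.22 w 60.2 -> units [-0.03 -0.   -1.15] turn 0.01
```

Call:
send_rows:
  series:
    - [60,[-0.03,0,-0.6],[0,0,0]]
    - [60,[0,0,-0.4],[0,0,0]]
    - [60,[0,0,-0.15],[0,0,0]]
    - [50,[0,0,0],[0,0,0]]
    - [42,[0,0,0],[0,0,0]]
    - [37,[0,0,0],[0,0,0]]
    - [35.2,[0,0,0],[0,0,0]]
    - [35.2,[0,0,0],[0,0,0]]

```text
clock: 82.75
eef_pos: [545.5, -112.8, 41.3]
tool_rot: [-3.139, 0.002, 1.625]
force: [-1.4, 0.7, 6.1]
width: 35.6
gripper_force: 21.3
```

```bash
python3 -c "
from h import *
to(498.4,-351.1,26,82.8)"
```

```text
clk 82.8 pos [ 545.5 -112.8   41.3] yaw 93.1 rp [-1.798e+02  1.000e-01] q7 0.22 w 35.6 -> units [-0.78 -3.97 -0.26] turn -2.06
```

Call:
send_rows:
  series:
    - [35.2,[0,0,0.3],[0,0,0]]
    - [35.2,[0,0,0.7],[0,0,0]]
    - [35.2,[0,0,0.6],[0,0,0]]
    - [35.2,[-0.09,-0.3,0],[0,0,-0.2]]
    - [35.2,[-0.09,-0.46,0],[0,0,-0.3]]
    - [35.2,[-0.09,-0.46,0],[0,0,-0.3]]
    - [35.2,[-0.09,-0.46,0],[0,0,-0.3]]
    - [35.2,[-0.09,-0.46,0],[0,0,-0.3]]

```text
clock: 83.75
eef_pos: [516.3, -242.6, 135.8]
tool_rot: [-3.135, 0.001, 1.501]
force: [1.0, 0.2, -0.5]
width: 35.6
gripper_force: 21.1
```

Call:
send_rows:
  series:
    - [35.2,[-0.09,-0.46,0],[0,0,-0.3]]
    - [35.2,[-0.09,-0.46,0],[0,0,-0.3]]
    - [35.2,[-0.09,-0.46,0],[0,0,-0.06]]
    - [35.2,[-0.06,-0.41,-0.2],[0,0,0]]
    - [35.2,[0,-0.04,-0.7],[0,0,0]]
    - [35.2,[0,0,-0.4],[0,0,0]]
    - [35.2,[0,0,0],[0,0,0]]
    - [35.2,[0,0,0],[0,0,0]]

```text
clock: 84.75
eef_pos: [498.0, -351.4, 59.0]
tool_rot: [-3.137, 0.002, 1.445]
force: [-0.5, 0.7, -0.5]
width: 35.3
gripper_force: 21.1
```

```bash
python3 -c "
from h import *
to(498.4,-351.1,25.7,82.8)"
```

```text
clk 84.8 pos [ 498.  -351.4   59. ] yaw 82.8 rp [-1.798e+02  1.000e-01] q7 0.47 w 35.3 -> units [ 0.01  0.01 -0.55] turn 0.0
```

Call:
send_rows:
  series:
    - [35.2,[0.01,0.01,-0.3],[0,0,0]]
    - [35.2,[0,0,-0.25],[0,0,0]]
    - [35.2,[0,0,0],[0,0,0]]
    - [45,[0,0,0],[0,0,0]]
    - [60,[0,0,0],[0,0,0]]
    - [60,[0,0,0.4],[0,0,0]]
    - [60,[0,0,0.8],[0,0,0]]
    - [60,[0,0,0.7],[0,0,0]]

```text
clock: 85.75
eef_pos: [498.7, -350.3, 140.9]
tool_rot: [-3.137, 0.001, 1.445]
force: [0.4, -1.2, 0.1]
width: 60.3
gripper_force: 0.0
```

Call:
send_rows:
  series:
    - [60,[-0.1,0.3,0],[0,0,0.3]]
    - [60,[-0.12,0.45,0],[0,0,0.3]]
    - [60,[-0.12,0.45,0],[0,0,0.3]]
    - [60,[-0.12,0.45,0],[0,0,0.3]]
    - [60,[-0.12,0.45,0],[0,0,0.3]]
    - [60,[-0.12,0.45,0],[0,0,0.3]]
    - [60,[-0.12,0.45,0],[0,0,0.26]]
    - [60,[-0.12,0.45,0],[0,0,0]]

```text
clock: 86.75
eef_pos: [442.1, -142.5, 139.7]
tool_rot: [-3.138, 0.001, 1.625]
force: [0.3, -0.0, 0.1]
width: 60.2
gripper_force: 0.0
```

Call:
send_rows:
  series:
    - [60,[-0.09,0.43,0],[0,0,0]]
    - [60,[0,0,-0.5],[0,0,0]]
    - [60,[0,0,0],[0,0,0]]
    - [60,[0,0,0],[0,0,0]]

```text
clock: 87.25
eef_pos: [437.1, -117.9, 109.9]
tool_rot: [-3.138, 0.002, 1.624]
force: [-0.4, -0.5, -0.3]
width: 60.1
gripper_force: 0.0
```

```bash
python3 -c "
from h import *
look('r');to(436.6,-118.3,42,93.1);print(sensors.read_state()['qpos'].round(2))"
```

```text
top
 sole [ 599.6 -366.6] 85.5 [147.9  47.3] area 567 z 32.0
 sole [ 495.5 -354.3] 85.8 [147.2  46.6] area 561 z 32.0
 lever world deg 4.3078365
scene
 sole [ 507.6 -349.7] 80.4 [150.   55.1] area 570 z 29.0
 sole [ 446.9 -119.8] 92.6 [146.9  58.3] area 586 z 45.0
 sole [ 610.8 -361.1] 79.9 [153.3  53.3] area 622 z 30.0
 lever world deg 2.8671808
clk 87.3 pos [ 437.4 -118.   110.2] yaw 93.1 rp [-1.798e+02  1.000e-01] q7 0.27 w 59.7 -> units [-0.01 -0.01 -1.14] turn 0.01
[ 0.19  0.6   0.01  2.17 -0.01  0.38  0.27]
```

Call:
send_rows:
  series:
    - [60,[-0.01,0,-0.5],[0,0,0]]
    - [60,[0,0,-0.3],[0,0,0]]
    - [60,[0,0,-0.2],[0,0,0]]
    - [60,[0,0,-0.1],[0,0,0]]
    - [60,[0,0,-0.05],[0,0,0]]
    - [60,[0,0,0],[0,0,0]]

```text
clock: 88.1
eef_pos: [436.4, -117.9, 43.0]
tool_rot: [-3.132, -0.0, 1.624]
force: [-1.1, -0.0, 1.0]
width: 60.0
gripper_force: 0.0
```

```bash
python3 -c "
from h import *
to(436.6,-118.3,42,93.1);print(sensors.read_state()['qpos'].round(2))"
```

```text
clk 88.1 pos [ 436.4 -117.9   43. ] yaw 93.1 rp [-179.4   -0. ] q7 -0.16 w 60.0 -> units [ 0.   -0.01 -0.02] turn 0.01
[ 0.3   0.74 -0.14  2.2   0.41  0.24 -0.16]
```

Call:
send_rows:
  series:
    - [50,[0,0,0],[0,0,0]]
    - [42,[0,0,0],[0,0,0]]
    - [37,[0,0,0],[0,0,0]]
    - [35.2,[0,0,0],[0,0,0]]
    - [35.2,[0,0,0],[0,0,0]]
    - [35.2,[0,0,0.3],[0,0,0]]
    - [35.2,[0,0,0.7],[0,0,0]]
    - [35.2,[0,0,0.6],[0,0,0]]

```text
clock: 89.1
eef_pos: [436.1, -117.5, 139.6]
tool_rot: [-3.131, -0.001, 1.626]
force: [-0.6, -1.0, -0.9]
width: 35.8
gripper_force: 20.7
```

Call:
send_rows:
  series:
    - [35.2,[-0.07,-0.3,0],[0,0,-0.2]]
    - [35.2,[-0.08,-0.42,0],[0,0,-0.3]]
    - [35.2,[-0.08,-0.42,0],[0,0,-0.3]]
    - [35.2,[-0.08,-0.42,0],[0,0,-0.3]]
    - [35.2,[-0.08,-0.42,0],[0,0,-0.3]]
    - [35.2,[-0.08,-0.42,0],[0,0,-0.3]]
    - [35.2,[-0.08,-0.42,0],[0,0,-0.3]]
    - [35.2,[-0.08,-0.42,0],[0,0,-0.06]]

```text
clock: 90.1
eef_pos: [398.1, -312.7, 138.4]
tool_rot: [-3.131, -0.001, 1.445]
force: [1.1, -0.1, -0.7]
width: 35.6
gripper_force: 20.7
```

Call:
send_rows:
  series:
    - [35.2,[-0.07,-0.43,-0.2],[0,0,0]]
    - [35.2,[0,0,-0.7],[0,0,0]]
    - [35.2,[0,0,-0.4],[0,0,0]]
    - [35.2,[0,0,0],[0,0,0]]
    - [35.2,[0,0,0],[0,0,0]]

```text
clock: 90.72
eef_pos: [394.7, -337.9, 61.2]
tool_rot: [-3.132, 0.0, 1.446]
force: [-0.2, 0.2, 0.2]
width: 35.7
gripper_force: 20.7
```

```bash
python3 -c "
from h import *
to(394.2,-338,27.5,82.8)"
```

```text
clk 90.7 pos [ 394.7 -337.9   61.2] yaw 82.8 rp [-179.5    0. ] q7 0.16 w 35.7 -> units [-0.01 -0.   -0.56] turn -0.01
```

Release, rise and move clear, then check everything.

Call:
send_rows:
  series:
    - [35.2,[-0.01,0,-0.3],[0,0,0]]
    - [35.2,[0,0,-0.26],[0,0,0]]
    - [35.2,[0,0,0],[0,0,0]]
    - [45,[0,0,0],[0,0,0]]
    - [60,[0,0,0],[0,0,0]]
    - [60,[0,0,0.4],[0,0,0]]
    - [60,[0,0,0.8],[0,0,0]]
    - [60,[0,0,0.9],[0,0,0]]

```text
clock: 91.72
eef_pos: [393.1, -337.4, 154.2]
tool_rot: [-3.13, -0.001, 1.446]
force: [0.8, -0.3, 0.2]
width: 59.9
gripper_force: 0.0
```

Call:
send_rows:
  series:
    - [60,[0.1,0.4,0.5],[0,0,0]]
    - [60,[0.1,0.7,0],[0,0,0]]
    - [60,[0.1,0.8,0],[0,0,0]]
    - [60,[0.1,0.8,0],[0,0,0]]
    - [60,[0.1,0.8,0],[0,0,0]]
    - [60,[0.1,0.5,0],[0,0,0]]
    - [60,[0,0,0],[0,0,0]]
    - [60,[0,0,0],[0,0,0]]

```text
clock: 92.72
eef_pos: [429.4, -98.5, 183.2]
tool_rot: [-3.132, 0.0, 1.445]
force: [-0.7, -0.4, -0.2]
width: 59.9
gripper_force: 0.0
```

```bash
python3 -c "
from h import *
look('z');to(394.2,-338,27.5,82.8)
H=0
d=cap('top');H,S,V=hsv(d);P=xyz(d)
g=(H>60)&(H<85)&(S>80)&(P[...,1]<-220)&(P[...,0]>250)&(P[...,0]<750)
v,u=np.nonzero(g);o=ray(d,np.c_[u,v],4);print(rect(o))"
```

```text
top
 sole [ 599.6 -366.7] 85.5 [147.7  47.3] area 567 z 32.0
 sole [ 495.5 -354.5] 85.8 [146.9  46.6] area 561 z 32.0
 sole [ 393.  -345.1] 84.5 [141.1  45.8] area 520 z 32.0
 lever world deg 4.202509
scene
 sole [ 404.1 -338.9] 80.1 [151.3  56.5] area 519 z 29.0
 sole [ 507.7 -349.4] 80.4 [150.7  55.1] area 571 z 29.0
 sole [ 610.1 -361.1] 79.9 [153.   51.9] area 622 z 30.0
 lever world deg 2.876637
clk 92.8 pos [429.3 -99.1 183.1] yaw 82.7 rp [-179.4    0. ] q7 -0.24 w 59.9 -> units [-0.59 -3.98 -2.59] turn 0.02
(array([ 473.9, -538.3]), 82.9, array([544.6, 331.9]))
```

View pics/z_top.png

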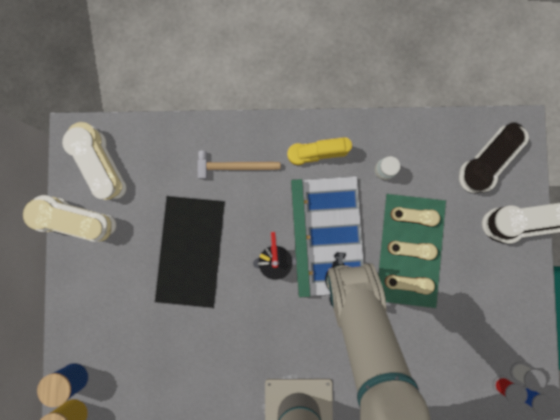

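All three soles lie flat on the green mat (around (415,217), (413,250), (410,285)), the lever at (275,245) is shut, and the arm is clear.

```bash
python3 -c "
from cell import ctrl
print(ctrl.finish_job())"
```

```text
the job is handed in; nothing more can be done
None
```

The job is handed in. Both air passes ran in order at the 60° mark for over three seconds each, the valve is shut, and the three soles lie side by side on the green mat, centred to within about 3 mm; one sole was knocked out of its lane before the second wait and I put it back, and every grip reading on the soles was 30 N or less.

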